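Clear the pot jam and pack the biopsy kit

TASK

The yellow-capped specimen pots have jammed side by side at the narrow gate of the roller track: nudge one of the blocking pots back up the slope and let go so that they run down to the outlet again, as often as they jam. Stand every pot (those on the track taken at the outlet, never lifted out of the lane, and the one that may already stand on the bench) upright in a pocket of the open blue carrying case, one to a pocket, and the white red-capped bottle that stands between track and case in another. When everything is packed, shut the lid and then swing the steel hasp over until it lies flat on its catch.

Things in the scene. Friction and masses are not known exactly. Their poses are not given: they have to be found in the camera images.
- track: fixed roller track; origin on the bench under the centre of a pot waiting at the outlet; x points up the slope, y to the left seen from the outlet, z up. Rollers rise 0.175 rad along +x; pots stand square to them (tops lean to -x) and slide down by themselves. Lane from u = 57 mm (u: along the slope from outlet; v: across): 95 wide, walls 76 high, end plate at u = 213
- outlet (a point): point on the rollers, 40 mm above the bench, under the centre of a pot that waits at the stop (it may wait up to 9 mm to either side); axes as track. Stop face at u = -23 mm; open outlet up to u = 34, between side rails only 10 mm above the rollers that widen from 55 mm at the stop to 72 at the gate
- gate (a point): upper edge of the narrow gate on the rollers (u = 41 mm, v = 0). Gate 72 mm wide, u = 34 to 43, jambs 56 high; then 45 deg shoulders widen it to the lane at u = 56. From u = 58 clear flanges 75 to 78 mm above the rollers cover |v| over 33 mm; through the 66 mm slot between them, open to the gate, closed fingers can push pots back
- pot_0: closed specimen pot, 46 mm in diameter, 66 mm high, white with a yellow screw cap, about 55 g, smooth: grip it firmly (40 N); origin at the centre of its underside, z up through the cap. Starts jammed abreast with its twin on the gate's shoulders (u = 62 mm, v = +/-23); push one 45 to 60 mm up the slope, well to its side of the slot: its twin then slips through.
- pot_1: closed specimen pot, 46 mm in diameter, 66 mm high, white with a yellow screw cap, about 55 g, smooth: grip it firmly (40 N); origin at the centre of its underside, z up through the cap. Starts jammed abreast with its twin on the gate's shoulders (u = 62 mm, v = +/-23); push one 45 to 60 mm up the slope, well to its side of the slot: its twin then slips through.
- pot_2: closed specimen pot, 46 mm in diameter, 66 mm high, white with a yellow screw cap, about 55 g, smooth: grip it firmly (40 N); origin at the centre of its underside, z up through the cap. May be absent. Starts in the lane behind the jammed pair and may jam at the gate in its turn.
- pot_3: closed specimen pot, 46 mm in diameter, 66 mm high, white with a yellow screw cap, about 55 g, smooth: grip it firmly (40 N); origin at the centre of its underside, z up through the cap. May be absent. Starts in the lane behind the jammed pair and may jam at the gate in its turn.
- pot_4: closed specimen pot, 46 mm in diameter, 66 mm high, white with a yellow screw cap, about 55 g, smooth: grip it firmly (40 N); origin at the centre of its underside, z up through the cap. May be absent. Starts standing upright on the bench between track and case.
- case: blue carrying case, fixed, 136 mm deep (x -66 to +70), 218 wide, base 36 high; origin at the centre of the six pockets, on the bench; front (-x) to the robot, y to the left seen from the front. Black foam insert with six pockets 54 x 54 mm, 20 deep: pocket floor 6 mm, foam top 26 mm, rim 36 mm above the bench
- pocket_0 (a point): centre of the floor of a pocket (front row, left); rows 58 mm apart along x, pockets 72 mm apart along y; axes as case
- pocket_1 (a point): centre of the floor of a pocket (front row, middle); rows 58 mm apart along x, pockets 72 mm apart along y; axes as case
- pocket_2 (a point): centre of the floor of a pocket (front row, right); rows 58 mm apart along x, pockets 72 mm apart along y; axes as case
- pocket_3 (a point): centre of the floor of a pocket (rear row, left); rows 58 mm apart along x, pockets 72 mm apart along y; axes as case
- pocket_4 (a point): centre of the floor of a pocket (rear row, middle); rows 58 mm apart along x, pockets 72 mm apart along y; axes as case
- pocket_5 (a point): centre of the floor of a pocket (rear row, right); rows 58 mm apart along x, pockets 72 mm apart along y; axes as case
- lid (a joint): angle of the case's hollow lid (64 mm deep, its top 100 mm above the bench when shut) about the rear hinge: 0 = shut, 2.0 = open against its stop, leaning back. Damped: leans open above about 1.2 rad, sinks shut by itself once well below 1.0
- lid_hinge (a point): middle of the lid's hinge line at the rear rim, 36 mm above the bench, 70 mm behind the case's origin; axes turn with the lid, at lid = 0 they are those of case
- tab_left (a point): outer end of the left black thumb tab on the lid's front edge: 46 mm wide, 6 thick, standing out 21 mm from the lid's front wall at the rim, so it points up when the lid is open; 157 mm from the hinge line; its rear face (then) is free for pulling the lid over with closed fingers. Twin 116 mm to the right. Axes turn with the lid
- hasp (a joint): angle of the steel hasp about its hinge (along the case's y) on the lid's upper front edge: 0 = flat over the catch (staple in the middle of the base's front); pi/2 = pointing out to the front; pi = straight up from the shut lid; more = leaning back over the lid. Stays where it is left (friction 0.02 N m), range 0 to 4.4
- hasp_hinge (a point): middle of the hasp's hinge line (with the lid shut 96 mm above the bench, 69.5 mm in front of the case's origin)
- hasp_end (a point): free end of the hasp: steel plate 32 mm wide, 3 thick, 80 long from its hinge, with a small curled lip
- fixative: white bottle with a red cap, 34 mm in diameter, 78 high, on the bench between track and case (another red-capped bottle, at the back left, stays); grip the body or the cap; origin at the centre of its underside, z up
Things that resemble listed ones, but are neither listed nor needed, are in the scene too. What is shaped like the pot_1 but purple is not meant.

How it is judged:
On the way, in this order (a step that is already met when the one before it is completed fails the run):
1. a pot has run through the gate and waits upright at the outlet stop (((x of pot_0 in the frame of outlet between -0.02 and 0.02 m and y of pot_0 in the frame of outlet between -0.015 and 0.015 m and z of pot_0 in the frame of outlet between -0.012 and 0.012 m and angle between pot_0's own z axis and vertical below 0.35 rad) or (x of pot_1 in the frame of outlet between -0.02 and 0.02 m and y of pot_1 in the frame of outlet between -0.015 and 0.015 m and z of pot_1 in the frame of outlet between -0.012 and 0.012 m and angle between pot_1's own z axis and vertical below 0.35 rad) or (x of pot_2 in the frame of outlet between -0.02 and 0.02 m and y of pot_2 in the frame of outlet between -0.015 and 0.015 m and z of pot_2 in the frame of outlet between -0.012 and 0.012 m and angle between pot_2's own z axis and vertical below 0.35 rad) or (x of pot_3 in the frame of outlet between -0.02 and 0.02 m and y of pot_3 in the frame of outlet between -0.015 and 0.015 m and z of pot_3 in the frame of outlet between -0.012 and 0.012 m and angle between pot_3's own z axis and vertical below 0.35 rad) or (x of pot_4 in the frame of outlet between -0.02 and 0.02 m and y of pot_4 in the frame of outlet between -0.015 and 0.015 m and z of pot_4 in the frame of outlet between -0.012 and 0.012 m and angle between pot_4's own z axis and vertical below 0.35 rad))), for 0.2 s.
2. every pot and the red-capped bottle stand upright in pockets of the case, the lid still open (x of pot_0 in the frame of case between -0.064 and 0.064 m and y of pot_0 in the frame of case between -0.108 and 0.108 m and z of pot_0 in the frame of case between 0 and 0.014 m and angle between each of pot_0, pot_1, pot_2, pot_3, pot_4, fixative's own z axis and vertical below 0.15 rad and x of pot_1 in the frame of case between -0.064 and 0.064 m and y of pot_1 in the frame of case between -0.108 and 0.108 m and z of pot_1 in the frame of case between 0 and 0.014 m and x of pot_2 in the frame of case between -0.064 and 0.064 m and y of pot_2 in the frame of case between -0.108 and 0.108 m and z of pot_2 in the frame of case between 0 and 0.014 m and x of pot_3 in the frame of case between -0.064 and 0.064 m and y of pot_3 in the frame of case between -0.108 and 0.108 m and z of pot_3 in the frame of case between 0 and 0.014 m and x of pot_4 in the frame of case between -0.064 and 0.064 m and y of pot_4 in the frame of case between -0.108 and 0.108 m and z of pot_4 in the frame of case between 0 and 0.014 m and x of fixative in the frame of case between -0.064 and 0.064 m and y of fixative in the frame of case between -0.108 and 0.108 m and z of fixative in the frame of case between 0 and 0.014 m and value of joint lid above 1 rad), for 0.2 s.
3. the lid is shut, the hasp still off the catch (x of pot_0 in the frame of case between -0.064 and 0.064 m and y of pot_0 in the frame of case between -0.108 and 0.108 m and z of pot_0 in the frame of case between 0 and 0.014 m and angle between each of pot_0, pot_1, pot_2, pot_3, pot_4, fixative's own z axis and vertical below 0.15 rad and x of pot_1 in the frame of case between -0.064 and 0.064 m and y of pot_1 in the frame of case between -0.108 and 0.108 m and z of pot_1 in the frame of case between 0 and 0.014 m and x of pot_2 in the frame of case between -0.064 and 0.064 m and y of pot_2 in the frame of case between -0.108 and 0.108 m and z of pot_2 in the frame of case between 0 and 0.014 m and x of pot_3 in the frame of case between -0.064 and 0.064 m and y of pot_3 in the frame of case between -0.108 and 0.108 m and z of pot_3 in the frame of case between 0 and 0.014 m and x of pot_4 in the frame of case between -0.064 and 0.064 m and y of pot_4 in the frame of case between -0.108 and 0.108 m and z of pot_4 in the frame of case between 0 and 0.014 m and x of fixative in the frame of case between -0.064 and 0.064 m and y of fixative in the frame of case between -0.108 and 0.108 m and z of fixative in the frame of case between 0 and 0.014 m and value of joint lid below 0.05 rad and value of joint hasp above 0.7 rad), for 0.2 s.
4. the hasp lies flat over the catch on the shut lid (value of joint lid below 0.05 rad and value of joint hasp below 0.12 rad), for 0.2 s.
At the end, for the whole second after the job is handed in: Every pot present and the red-capped bottle stand upright (within 0.15 rad) on the floor of the case's pockets (underside within 8 mm of the floor), the lid is shut (joint below 0.05 rad) and the hasp hangs over the catch (joint below 0.12 rad) (all of step 4 and x of pot_0 in the frame of case between -0.064 and 0.064 m and y of pot_0 in the frame of case between -0.108 and 0.108 m and z of pot_0 in the frame of case between 0 and 0.014 m and angle between each of pot_0, pot_1, pot_2, pot_3, pot_4, fixative's own z axis and vertical below 0.15 rad and x of pot_1 in the frame of case between -0.064 and 0.064 m and y of pot_1 in the frame of case between -0.108 and 0.108 m and z of pot_1 in the frame of case between 0 and 0.014 m and x of pot_2 in the frame of case between -0.064 and 0.064 m and y of pot_2 in the frame of case between -0.108 and 0.108 m and z of pot_2 in the frame of case between 0 and 0.014 m and x of pot_3 in the frame of case between -0.064 and 0.064 m and y of pot_3 in the frame of case between -0.108 and 0.108 m and z of pot_3 in the frame of case between 0 and 0.014 m and x of pot_4 in the frame of case between -0.064 and 0.064 m and y of pot_4 in the frame of case between -0.108 and 0.108 m and z of pot_4 in the frame of case between 0 and 0.014 m and x of fixative in the frame of case between -0.064 and 0.064 m and y of fixative in the frame of case between -0.108 and 0.108 m and z of fixative in the frame of case between 0 and 0.014 m); the robot touches nothing.
It fails at once if a pot was lifted out of the track's wide lane instead of being taken at the outlet ((x of pot_0 in the frame of outlet between 0.05 and 0.21 m and y of pot_0 in the frame of outlet between -0.05 and 0.05 m and z of pot_0 in the frame of outlet between 0.085 and 0.16 m) or (x of pot_1 in the frame of outlet between 0.05 and 0.21 m and y of pot_1 in the frame of outlet between -0.05 and 0.05 m and z of pot_1 in the frame of outlet between 0.085 and 0.16 m) or (x of pot_2 in the frame of outlet between 0.05 and 0.21 m and y of pot_2 in the frame of outlet between -0.05 and 0.05 m and z of pot_2 in the frame of outlet between 0.085 and 0.16 m) or (x of pot_3 in the frame of outlet between 0.05 and 0.21 m and y of pot_3 in the frame of outlet between -0.05 and 0.05 m and z of pot_3 in the frame of outlet between 0.085 and 0.16 m) or (x of pot_4 in the frame of outlet between 0.05 and 0.21 m and y of pot_4 in the frame of outlet between -0.05 and 0.05 m and z of pot_4 in the frame of outlet between 0.085 and 0.16 m)).
Of pot_2, pot_3, pot_4 only 2 to 3 are there at a start; the rules pass over those that are not, and their reading is None.
At some moment in a run one of pot_4 may be knocked a few centimetres aside while the robot is not near it.
Once in a run the grip may slacken for a moment while it holds something.
It also fails if it takes over 208 s, if anything falls off the work surface, if the arm or the gripper's body presses on something with over 40 N, if the wrist force passes 120 N, or if a joint passes its speed limit or range.

ROBOT

A 6-joint arm with a two-finger parallel gripper is mounted at the origin on a cart in front of the work surface, level with it; the furniture and walls round the work are solid. World frame = base frame: x ahead of the robot, y to its left, z up, the work surface at z = 0. Lengths are in m, angles in rad, forces in N, time in s.
With the tool pointing down it reaches from about 0.3 to 0.775 m from the base axis. Payload 14.6 kg.
Tool frame: the origin (TCP) lies midway between the tips of the shut fingers; the grasp point (between the pads) lies 19 mm behind it (ctrl.grip_depth is the z of the grasp point in the tool frame, in m); z points along the fingers, y is the line along which they close (so a half turn about z gives the same grasp; the last joint's range is limited). The gripper opens to 94 mm and grips with 3 to 60 N. Pads are 16 mm wide; open, the fingers measure 119 mm over their backs; the gripper's body (75 mm by 177 mm) begins 78 mm behind the grasp point.
Start: joints at [1.157, 0.3, 1.521, -0, 1.321, -0.067], TCP at [0.187, 0.517, 0.205] pointing down, gripper open.
Joint ranges: [-3.03, 3.03], [-0.79, 2.21], [0.23, 2.52], [-1.04, 4.18], [0, 3.07], [-2.55, 2.55]. Speed limits (rad/s): [2.22, 2.22, 2.57, 3.14, 3.14, 3.14].

INTERFACE

Orientations are given as [roll, pitch, yaw] about the fixed x, y, z axes, in that order (R = Rz(yaw) Ry(pitch) Rx(roll)).
In Python, from station import ctrl gives the robot as it stands. The module is installed in compiled form; this text tells all that it offers.
- The arm moves only by the tool carry_out, never from a script. Its argument "commands" is a list of rows, each a list of 3 entries, a list of its own where there are three numbers: the closure, from 0 (fully open) to 1 (shut), then the shift along the tool's x, y, z in mm, then the turn, a rotation vector about the tool's x, y, z in rad. In form: [[gripper, [tx, ty, tz], [wx, wy, wz]], ...]. A call has 1 to 10 rows; each row shifts and turns the commanded pose from where the row before left it, along the tool's axes as they then stand; what a row does not reach is not made up. A row lasts 1/8 s, in which the tool goes at most 62.5 mm and 10.7 degrees, less where a joint would pass 70% of its speed; a pose out of reach is approached as far as the arm can. A call with a gripper value outside its range is refused whole. The fingers move at their own pace and stop on an object; "squeeze" is the grip in N (left out, the last holds). Time passes only in rows, so rows that do not move let the fingers close. It gives the time, the measured TCP pose, the force, the opening and the grip force at its end, in the units of the state.
- ctrl.get_obs(): the state, without advancing time (a new reading comes with each control period).
- ctrl.camera(name): name is "scene" or "top" or "wrist"; returns a dict with "img" (480x640x3 uint8, blue, green, red), "camera_matrix" (3x3 intrinsics, pixels), "k1" (the pictures are not rectified: a ray, as slopes to the right and down, at radius r is drawn at 1 + k1 r^2 times it, then the intrinsics apply), "rvec" (rotation vector, rad) and "tvec" (3), from world to camera coordinates, as OpenCV has them. Camera axes: x right, y down, z forward; pixel columns grow to the right and rows downward; lengths in m; the calibration is good to about 2 mm. A picture is of the moment at which its call begins. There is no depth.
- ctrl.hand_in(): hands the job in; it is judged then, once.
Trained networks look in the newest picture that a camera, given by its name, has taken for a name from the list of things; names that differ only in an ending like _2 or _b are one class to them, and where a whole thing is asked for, a point or a joint stands for the part that bears it (a point fixed in the world has none). Each returns a list of dicts, best first, with "score" (0 to 1); they miss things now and then, are a little off and sometimes report something else, mostly with a low value. They report only what shows in the picture. A call takes as long as a camera call. They do not tell look-alikes from the thing itself.
- ctrl.outline_of(thing, camera): "region" (480x640 bool, what is visible of it).
- ctrl.place_of(thing, camera): "at" ([x, y, z] in m, in world coordinates, good to about 4 mm: a listed point, or the origin of a listed thing).
The state is a dict: "time_s": time; "qpos": joint angles; "joint_vel": joint speeds; "tau": joint torques, N m; "ee_pos": TCP position; "eef_rot": TCP orientation; "force": force on the tool from outside, world axes, zero at the start; "moment": the same for the moment, N m; "grip_width": finger opening in m; "grip_force": force on a finger pad.
Only numpy, scipy, OpenCV 4.12 (cv2) and the standard library are available. Lean on these libraries where they do the work, as an engineer would, in place of code of your own. Each camera call takes 0.05 s, during which the arm holds its last target. There are 200 camera calls.

## Working session

There is one attempt and no reset: what is moved stays moved. The work goes in short steps, Python scripts to look and compute and a tool call to move; the robot and the scene stay as the last step left them, time stands still between calls to the robot, and variables do not carry over. Pictures are saved under pics/ and viewed, at most 14 in all, crops included, and the job is handed in when it is done.

Besides the shell and the picture viewer there is one more tool, called after "Emit:" as a command line: name --argument value ..., lists and objects as JSON in quotes. carry_out: Moves the arm, as the interface text tells. Its arguments: {"type":"object","properties":{"commands":{"type":"array","items":{"type":"array"}},"squeeze":{"type":"number"}},"required":["commands"]}

```bash
mkdir -p pics; cat > h.py <<'E'
import numpy as np, cv2
from scipy.spatial.transform import Rotation as R
from station import ctrl
def snap(cam,fn=None):
    c=ctrl.camera(cam)
    if fn: cv2.imwrite('pics/'+fn,c['img'])
    return c
def proj(c,P):
    P=np.atleast_2d(P).astype(float)
    Xc=(cv2.Rodrigues(np.array(c['rvec'],float))[0]@P.T).T+np.array(c['tvec']).ravel()
    s=Xc[:,:2]/Xc[:,2:]; s=s*(1+c['k1']*(s**2).sum(1,keepdims=True))
    K=np.array(c['camera_matrix']); return s@K[:2,:2].T+K[:2,2]
def ray(c,px):
    K=np.array(c['camera_matrix']); d=(np.array(px,float)-K[:2,2])/np.array([K[0,0],K[1,1]]); s=d.copy()
    for _ in range(20): s=d/(1+c['k1']*(s@s))
    Rm=cv2.Rodrigues(np.array(c['rvec'],float))[0]; t=np.array(c['tvec']).ravel()
    return -Rm.T@t, Rm.T@np.array([s[0],s[1],1.])
def atz(c,px,z):
    o,d=ray(c,px); return o+d*(z-o[2])/d[2]
def obs():
    o=ctrl.get_obs(); print('t',round(o['time_s'],2),'p',np.round(o['ee_pos'],4),'r',np.round(o['eef_rot'],3),'w',round(float(o['grip_width']),4),'q',np.round(o['qpos'],2)); return o
def places(names,cam):
    for n in names:
        print(cam,n,[(np.round(r['at'],3).tolist(),round(float(r['score']),2)) for r in ctrl.place_of(n,cam)][:7])
E
python3 - <<'E'
from h import *
o=obs(); print(o)
for cam in('scene','top'):
    c=snap(cam,cam+'0.png'); print(cam,c['camera_matrix'],c['k1'],c['rvec'],c['tvec'])
    places(['track','outlet','gate','pot_0','case','pocket_0','pocket_5','lid_hinge','tab_left','hasp','hasp_hinge','hasp_end','fixative'],cam)
E
```

```text
t 0.0 p [0.1868 0.517  0.2049] r [-3.14  -0.     2.795] w 0.0939 q [ 1.16  0.3   1.52 -0.    1.32 -0.07]
{'time_s': 0.0, 'qpos': array([ 1.15737611e+00,  3.00485495e-01,  1.52161091e+00, -1.55366922e-05,
        1.32068475e+00, -6.66258694e-02]), 'joint_vel': array([ 1.69280777e-04,  4.29597421e-04,  4.27828769e-05,  1.74077469e-04,
       -6.75605134e-04, -6.92042283e-04]), 'tau': array([-4.01498128e-04, -5.31813598e+01, -3.52725792e+01,  7.08052190e-02,
        2.45075324e-02, -1.44893720e-04]), 'ee_pos': array([0.18684703, 0.51699995, 0.20486582]), 'eef_rot': array([-3.14040579e+00, -6.41110448e-05,  2.79480212e+00]), 'force': array([-1.04229303, -0.10476123, -0.04716715]), 'moment': array([0.05469987, 0.02506528, 0.037459  ]), 'grip_force': 0.0, 'grip_width': 0.09386435399933342}
scene [[522.60592261   0.         317.86303655]
 [  0.         522.60592261 236.677624  ]
 [  0.           0.           1.        ]] -0.15857481135464896 [ 0.60873853 -2.58702878  1.28800262] [0.48947431 0.07771003 1.0674686 ]
scene track [([0.412, 0.348, -0.001], 0.95)]
scene outlet [([0.41, 0.35, 0.038
[... 493 characters left out ...]
, 0.004], 0.91), ([0.55, -0.063, 0.007], 0.9), ([0.588, 0.021, 0.004], 0.88), ([0.57, 0.088, 0.006], 0.86), ([0.532, 0.008, 0.002], 0.68), ([0.602, -0.05, 0.006], 0.59)]
scene lid_hinge [([0.626, 0.032, 0.039], 0.88)]
scene tab_left [([0.681, 0.106, 0.178], 0.76)]Traceback (most recent call last):
  File "<stdin>", line 5, in <module>
  File "h.py", line 24, in places
    print(cam,n,[(np.round(r['at'],3).tolist(),round(float(r['score']),2)) for r in ctrl.place_of(n,cam)][:7])
                                                                                    ~~~~~~~~~~~~~^^^^^^^
ValueError: it knows: case, fixative, gate, hasp_end, hasp_hinge, lid_hinge, outlet, pocket, pot, tab_left, track
```

```bash
python3 - <<'E'
from h import *
places(['hasp_hinge','hasp_end','fixative'],'scene')
c=snap('top','top0.png'); print(c['camera_matrix'],c['k1'],c['rvec'],c['tvec'])
places(['track','outlet','gate','pot','case','pocket','lid_hinge','tab_left','hasp_hinge','hasp_end','fixative'],'top')
E
```

```text
scene hasp_hinge [([0.737, 0.06, 0.137], 0.48)]
scene hasp_end [([0.786, 0.073, 0.073], 0.53)]
scene fixative [([0.524, 0.204, -0.0], 0.74)]
[[621.60365322   0.         321.18631615]
 [  0.         621.60365322 230.89564237]
 [  0.           0.           1.        ]] 0.0007732537774572084 [ 2.15719599 -2.2149214   0.09330524] [0.18338569 0.45231204 1.07323687]
top track [([0.411, 0.352, 0.003], 0.95)]
top outlet [([0.412, 0.348, 0.04], 0.86)]
top gate [([0.442, 0.372, 0.049], 0.8)]
top pot [([0.451, 0.397, 0.05], 0.85), ([0.51, 0.377, 0.058], 0.81), ([0.472, 0.361, 0.05], 0.8), ([0.402, 0.186, -0.001], 0.69), ([0.261, 0.379, 0.024], 0.62), ([0.785, 0.074, 0.076], 0.33)]
top case [([0.558, 0.015, -0.003], 0.89)]
top pocket [([0.528, 0.007, 0.003], 0.97), ([0.51, 0.078, 0.005], 0.92), ([0.571, 0.094, 0.005], 0.88), ([0.585, 0.023, 0.004], 0.72), ([0.602, -0.048, 0.005], 0.65), ([0.55, -0.064, 0.007], 0.63)]
top lid_hinge [([0.628, 0.032, 0.032], 0.77), ([0.523, 0.207, 0.001], 0.35)]
top tab_left [([0.63, 0.033, 0.031], 0.72), ([0.676, 0.108, 0.176], 0.67)]
top hasp_hinge [([0.737, 0.06, 0.141], 0.7)]
top hasp_end [([0.786, 0.074, 0.075], 0.85), ([0.512, 0.079, -0.001], 0.18)]
top fixative [([0.524, 0.207, 0.0], 0.92)]
```

View pics/scene0.png

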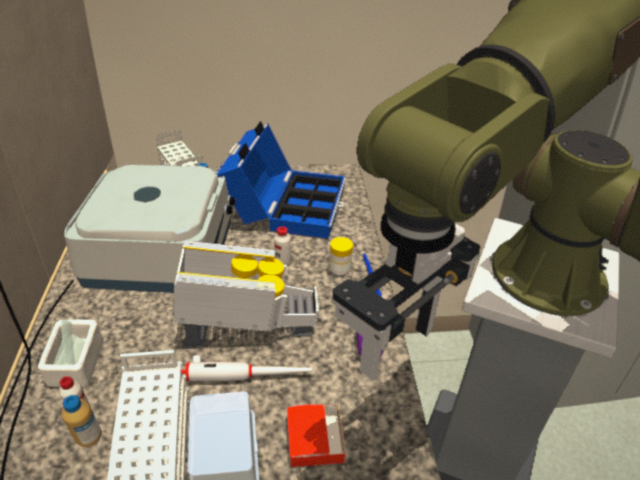

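View pics/top0.png

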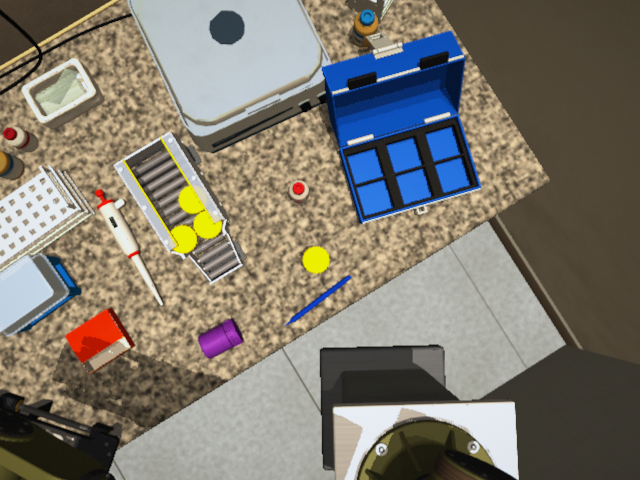

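The scene holds three yellow pots in the track: (182,240) left of the gate, (207,222) right of it, and (191,199) behind the right one. Pot_4 is on the bench at (316,260) and the red-capped fixative is at (299,189). The purple lying pot at (221,338) and the red cap at the far left, (15,135), are look-alikes. The case is open with six empty pockets, and the hasp leans back on the lid at (388,48). Next I fit the poses and plan the push on the left pot.

```bash
cat > fit.py <<'E'
from h import *
from scipy.optimize import least_squares
c=snap('top'); cs={}
names=['outlet','gate','pocket','lid_hinge','case','track','pot']
D={n:[] for n in names}
for cam in('top','scene'):
    snap(cam)
    for n in names:
        D[n]+=[r['at'] for r in ctrl.place_of(n,cam) if r['score']>.55]
pk=np.array([[-29,72],[-29,0],[-29,-72],[29,72],[29,0],[29,-72]])/1000
def M(p,q): a=p[2]; return p[:2]+np.array([[np.cos(a),-np.sin(a)],[np.sin(a),np.cos(a)]])@q
def res(p):
    r=[]
    for a in D['pocket']:
        d=np.array([M(p,q)-np.array(a)[:2] for q in pk]); r+=list(d[np.argmin((d**2).sum(1))])
    return r
s=least_squares(res,[.558,.0145,.24],loss='soft_l1',f_scale=.004); print('case',s.x.round(4),'n',len(s.fun),'rms',np.sqrt(np.mean(np.array(s.fun)**2)))
for n in('outlet','gate','lid_hinge','case','track','pot'): print(n,np.round(D[n],3).tolist())
E
python3 fit.py
cat >> h.py <<'E'
CASE=np.array([.558,.0145]);CY=.24; OUT=np.array([.411,.350,.040]);TY=.525
F=np.diag([-1.,1,-1])
def Rz(a): return R.from_euler('z',a).as_matrix()
RP=lambda: Rz(TY)@R.from_euler('y',-.175).as_matrix()
RTR=lambda: RP()@F          # tool at the track
RCA=lambda: Rz(CY)@F        # tool at the case
def T(u,v,w): return OUT+RP()@np.array([u,v,w])/1000
def C(x,y,z): return np.array([*(CASE+(Rz(CY)@np.array([x,y,0])/1000)[:2]),z/1000])
def plan(wps,step=50,ang=.16):
    """wps: (pos, Rm, closure[, step]); prints rounded rows from measured pose"""
    o=ctrl.get_obs(); p=np.array(o['ee_pos']); Rm=R.from_euler('xyz',o['eef_rot']).as_matrix(); rows=[]
    for w in wps:
        P,RR,g=w[:3]; st=w[3] if len(w)>3 else step
        RR=Rm if RR is None else RR
        rv=R.from_matrix(Rm.T@RR).as_rotvec(); d=P-p
        n=max(1,int(np.ceil(np.linalg.norm(d)*1000/st-.02)),int(np.ceil(np.linalg.norm(rv)/ang-.02))); p0=p.copy();R0=Rm.copy()
        for i in range(1,n+1):
            tp=p0+d*i/n; tR=R0@R.from_rotvec(rv*i/n).as_matrix()
            t=np.round(Rm.T@(tp-p)*1000); r=np.round(R.from_matrix(Rm.T@tR).as_rotvec(),2)+0.
            rows.append([g,[int(x) for x in t],[float(x) for x in r]])
            p=p+Rm@t/1000; Rm=Rm@R.from_rotvec(r).as_matrix()
        rows.append('--')
    s=' '.join(str(r)+(',' if r!='--' else '\n') for r in rows); print(s.replace(' ',''),'end',p.round(4))
E
```

```text
case [0.5598 0.0142 0.2509] n 20 rms 0.0015102717653243758
outlet [[0.411, 0.348, 0.04], [0.41, 0.349, 0.037]]
gate [[0.444, 0.371, 0.047], [0.445, 0.367, 0.048]]
lid_hinge [[0.627, 0.032, 0.033], [0.626, 0.032, 0.038]]
case [[0.559, 0.014, -0.0], [0.559, 0.014, -0.001]]
track [[0.409, 0.351, 0.002], [0.412, 0.347, -0.0]]
pot [[0.403, 0.185, 0.003], [0.26, 0.382, 0.019], [0.446, 0.398, 0.048], [0.51, 0.38, 0.058], [0.474, 0.356, 0.051], [0.261, 0.379, 0.025]]
```

```bash
sed -i 's/^CASE=.*/CASE=np.array([.5595,.0142]);CY=.249; OUT=np.array([.411,.349,.040]);TY=.53/' h.py; python3 - <<'E'
from h import *
def overlay(cam,fn,box,k):
    c=snap(cam); im=c['img'].copy(); x0,y0,x1,y1=box
    im=cv2.resize(im[y0:y1,x0:x1],None,fx=k,fy=k,interpolation=cv2.INTER_CUBIC)
    def L(Ps,col):
        q=((proj(c,Ps)-[x0,y0]+.5)*k).astype(int); cv2.polylines(im,[q.reshape(-1,1,2)],False,col,1,cv2.LINE_AA)
    L([T(57,47.5,76),T(213,47.5,76),T(213,-47.5,76),T(57,-47.5,76),T(57,47.5,76)],(0,0,255))
    L([T(-23,27.5,0),T(-23,-27.5,0)],(0,255,0))
    L([T(34,36,56),T(43,36,56)],(255,0,255)); L([T(34,-36,56),T(43,-36,56)],(255,0,255))
    for u,v in((62,23),(62,-23)):
        L([T(u+23*np.cos(a),v+23*np.sin(a),66) for a in np.linspace(0,6.3,30)],(255,0,0))
    for x in(-29,29):
        for y in(-72,0,72): L([C(x+a,y+b,26) for a,b in((27,27),(27,-27),(-27,-27),(-27,27),(27,27))],(0,255,255))
    cv2.imwrite('pics/'+fn,im)
overlay('top','ov_top.png',(110,120,260,290),3.5)
overlay('top','ov_case.png',(320,30,490,230),3)
E
python3 -c "
import cv2,numpy as np
a=cv2.imread('pics/ov_top.png');b=cv2.imread('pics/ov_case.png')[:a.shape[0]] 
b=cv2.imread('pics/ov_case.png');b=cv2.resize(b,None,fx=.5,fy=.5) if 0 else b
h=max(a.shape[0],b.shape[0]);w=a.shape[1]+b.shape[1];o=np.zeros((h,w,3),np.uint8);o[:a.shape[0],:a.shape[1]]=a;o[:b.shape[0],a.shape[1]:]=b
s=min(1,800/w,600/h);cv2.imwrite('pics/ov2.png',cv2.resize(o,None,fx=s,fy=s,interpolation=cv2.INTER_AREA))"
```

```text
(no output)
```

View pics/ov2.png

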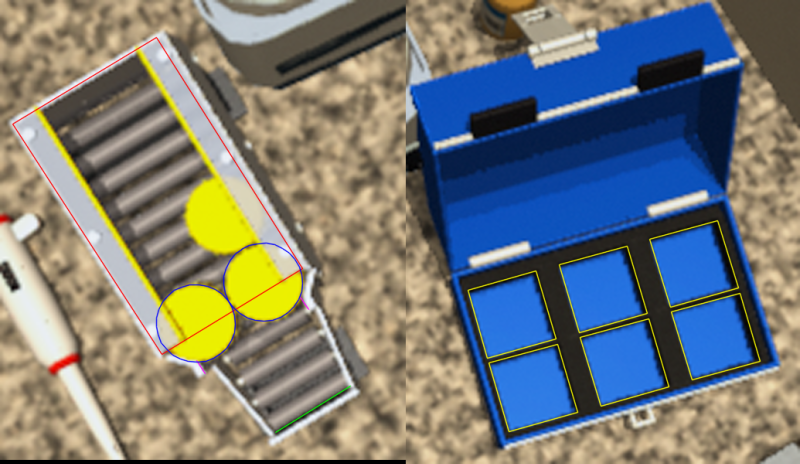

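The overlay agrees with the walls, caps and pockets to about 2 mm. Next is the push on the left pot: with the third pot behind the right one, the left lane is clear.

```bash
python3 - <<'E'
from h import *
G=1
plan([(T(8,16,130),RTR(),G),(T(8,16,16),RTR(),G),(T(81,16,16),RTR(),G,15),(T(81,16,130),RTR(),G)])
E
```

```text
[1,[-41,-14,6],[-0.01,-0.03,-0.15]],[1,[-38,-20,7],[-0.02,-0.03,-0.14]],[1,[-35,-25,8],[-0.01,-0.02,-0.15]],[1,[-31,-30,8],[-0.01,-0.03,-0.14]],[1,[-26,-34,8],[-0.01,-0.03,-0.15]],[1,[-20,-38,9],[-0.02,-0.02,-0.14]],--
[1,[0,0,38],[0.0,0.0,0.0]],[1,[0,0,38],[0.0,0.0,0.0]],[1,[0,0,38],[0.0,0.0,0.0]],--
[1,[-15,0,0],[0.0,0.0,0.0]],[1,[-14,0,0],[0.0,0.0,0.0]],[1,[-15,0,0],[0.0,0.0,0.0]],[1,[-15,0,0],[0.0,0.0,0.0]],[1,[-14,0,0],[0.0,0.0,0.0]],--
[1,[0,0,-38],[0.0,0.0,0.0]],[1,[0,0,-38],[0.0,0.0,0.0]],[1,[0,0,-38],[0.0,0.0,0.0]],--
 end [0.4525 0.3916 0.1821]
```

Emit:
carry_out --commands '[[1,[-41,-14,6],[-0.01,-0.03,-0.15]],[1,[-38,-20,7],[-0.02,-0.03,-0.14]],[1,[-35,-25,8],[-0.01,-0.02,-0.15]],[1,[-31,-30,8],[-0.01,-0.03,-0.14]],[1,[-26,-34,8],[-0.01,-0.03,-0.15]],[1,[-20,-38,9],[-0.02,-0.02,-0.14]],[1,[0,0,0],[0,0,0]],[1,[0,0,0],[0,0,0]]]' --squeeze 40

```text
time_s: 3.2
ee_pos: [0.3901, 0.3557, 0.1699]
eef_rot: [3.138, 0.171, -2.618]
force: [-1.2, -0.1, -0.0]
grip_width: 0.0177
grip_force: 0.0
```

```bash
python3 - <<'E'
from h import *
obs(); print(T(8,16,130),R.from_matrix(RTR()).as_euler('xyz'))
G=1
plan([(T(8,16,16),RTR(),G),(T(81,16,16),RTR(),G,15),(T(81,16,130),RTR(),G)])
c=snap('wrist','w1.png');print(c['tvec'])
places(['outlet','gate','pot'],'wrist')
E
```

```text
t 3.2 p [0.3901 0.3557 0.1699] r [ 3.138  0.171 -2.618] w 0.0177 q [ 0.68  0.19  1.75 -0.03  1.03 -1.4 ]
[0.39017967 0.35534514 0.16940732] [ 3.14159265  0.175      -2.61159265]
[1,[0,0,38],[0.0,0.0,0.0]],[1,[0,0,38],[0.0,0.0,0.0]],[1,[0,-1,38],[0.0,0.0,-0.01]],--
[1,[-15,0,0],[0.0,0.0,0.0]],[1,[-14,0,0],[0.0,0.0,0.0]],[1,[-15,0,0],[0.0,0.0,0.0]],[1,[-15,0,0],[0.0,0.0,0.0]],[1,[-14,0,0],[0.0,0.0,0.0]],--
[1,[0,0,-38],[0.0,0.0,0.0]],[1,[0,0,-38],[0.0,0.0,0.0]],[1,[0,0,-38],[0.0,0.0,0.0]],--
 end [0.4526 0.3914 0.1823]
[-0.11265822 -0.51521168  0.14017719]
wrist outlet [([0.409, 0.353, 0.04], 0.55)]
wrist gate [([0.442, 0.366, 0.04], 0.79)]
wrist pot [([0.452, 0.398, 0.053], 0.76), ([0.405, 0.181, -0.004], 0.71), ([0.474, 0.359, 0.051], 0.66), ([0.262, 0.379, 0.02], 0.59)]
```

View pics/w1.png

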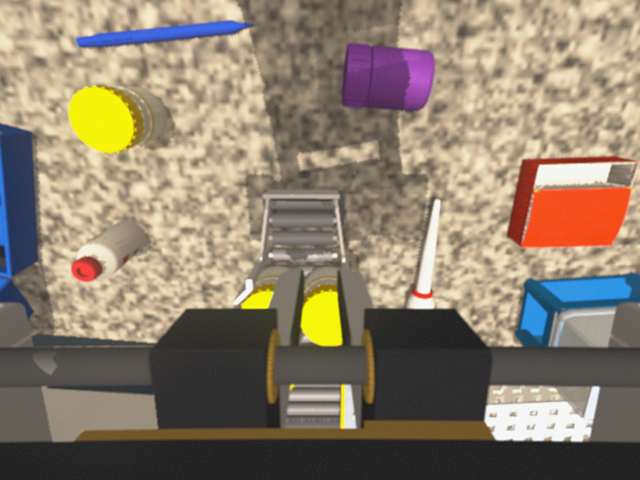

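The wrist view shows the fingers in front of the left pot (322,318) over the outlet rollers (300,230), and no other pot is in the way. I push now.

Emit:
carry_out --commands '[[1,[0,0,38],[0,0,0]],[1,[0,0,38],[0,0,0]],[1,[0,0,38],[0,0,0]],[1,[-15,0,0],[0,0,0]],[1,[-15,0,0],[0,0,0]],[1,[-15,0,0],[0,0,0]],[1,[-15,0,0],[0,0,0]],[1,[-14,0,0],[0,0,0]],[1,[0,0,0],[0,0,0]],[1,[0,0,0],[0,0,0]]]'

```text
time_s: 4.65
ee_pos: [0.4692, 0.4021, 0.0696]
eef_rot: [3.139, 0.17, -2.616]
force: [0.0, -0.3, -0.8]
grip_width: 0.0006
grip_force: 0.0
```

```bash
python3 - <<'E'
from h import *
o=obs(); print(RP().T@(o['ee_pos']-OUT)*1000)
snap('top'); 
for r in ctrl.place_of('pot','top'): print(np.round(RP().T@(np.array(r['at'])-OUT)*1000),round(float(r['score']),2))
snap('wrist','w2.png')
E
```

```text
t 4.65 p [0.4692 0.4021 0.0696] r [ 3.139  0.17  -2.616] w 0.0006 q [ 0.66  0.5   1.59 -0.03  0.88 -1.43]
[81.04483003 16.41062182 15.75342208]
[ -95. -141.  -28.] 0.86
[ 0. -1.  0.] 0.44
[ -46. -365.  -33.] 0.27
```

One pot is already at the outlet. I wait briefly, then lift the fingers out through the slot.

Emit:
carry_out --commands '[[1,[0,0,0],[0,0,0]],[1,[0,0,0],[0,0,0]],[1,[0,0,-38],[0,0,0]],[1,[0,0,-38],[0,0,0]],[0,[0,0,-38],[0,0,0]],[0,[27,-5,0],[0,0,0]],[0,[27,-5,0],[0,0,0]],[0,[27,-6,0],[0,0,0]],[0,[0,0,0],[0,0,0]]]'

```text
time_s: 5.92
ee_pos: [0.3917, 0.3376, 0.1687]
eef_rot: [3.139, 0.171, -2.616]
force: [-0.5, -0.2, 1.5]
grip_width: 0.0471
grip_force: 0.0
```

```bash
python3 - <<'E'
from h import *
o=obs(); print(RP().T@(o['ee_pos']-OUT)*1000)
for cam in('top','scene','wrist'):
    snap(cam,'a_'+cam+'.png')
    for r in ctrl.place_of('pot',cam): print(cam,np.round(RP().T@(np.array(r['at'])-OUT)*1000),np.round(r['at'],3),round(float(r['score']),2))
a=cv2.imread('pics/a_wrist.png');b=cv2.imread('pics/a_scene.png')[200:380,140:380]
b=cv2.resize(b,(640,480)); cv2.imwrite('pics/a.png',cv2.resize(np.hstack([a,b]),(800,300)))
plan([(T(0,0,36),RTR(),0)])
E
```

```text
t 5.92 p [0.3917 0.3376 0.1687] r [ 3.139  0.171 -2.616] w 0.0471 q [ 0.65  0.17  1.79 -0.02  1.02 -1.44]
[ 3.89573078e-01 -5.85965657e-02  1.30600675e+02]
top [-116.  103.    4.] [0.26  0.38  0.024] 0.91
top [67. 25. -1.] [0.455 0.404 0.05 ] 0.87
top [ -93. -140.  -22.] [0.406 0.184 0.002] 0.81
top [ 36. -17.  -2.] [0.451 0.353 0.044] 0.7
top [ -45. -368.  -36.] [ 0.564  0.012 -0.003] 0.41
scene [ -95. -143.  -26.] [ 0.406  0.181 -0.002] 0.86
scene [-119.  104.    4.] [0.257 0.379 0.023] 0.86
scene [-1. -4.  2.] [0.412 0.344 0.042] 0.68
scene [ 44. -10.   1.] [0.453 0.362 0.048] 0.56
wrist [72. 25.  2.] [0.459 0.407 0.055] 0.79
wrist [-2. -7. -2.] [0.413 0.342 0.038] 0.63
wrist [ -98. -142.  -25.] [ 0.403  0.18  -0.002] 0.62
wrist [-116.  101.   -1.] [0.261 0.378 0.018] 0.6
wrist [ 47. -14.   4.] [0.457 0.36  0.052] 0.58
[0,[1,0,47],[0.0,0.0,0.0]],[0,[0,0,47],[0.0,0.0,0.0]],--
 end [0.4056 0.3463 0.0756]
```

View pics/a.png

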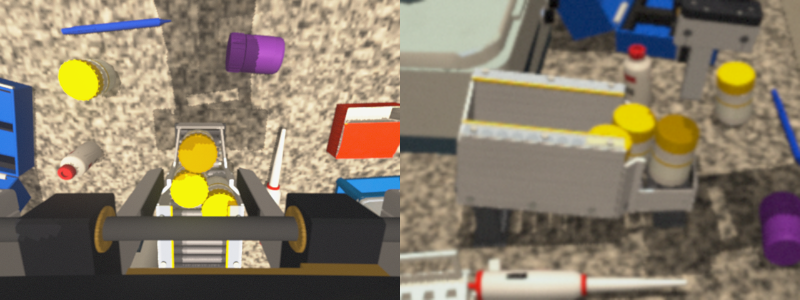

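The first pot waits at the outlet (v≈-5), the second stands in the gate and the third is behind it. I grasp the first.

Emit:
carry_out --commands '[[0,[0,-5,10],[0,0,0]],[0,[0,0,0],[0,0,0]],[0,[0,0,40],[0,0,0]],[0,[0,0,44],[0,0,0]],[1,[0,0,0],[0,0,0]],[1,[0,0,0],[0,0,0]],[1,[0,0,0],[0,0,0]],[1,[0,0,0],[0,0,0]],[1,[0,0,0],[0,0,0]]]' --squeeze 40

```text
time_s: 7.35
ee_pos: [0.4086, 0.3422, 0.0764]
eef_rot: [3.139, 0.172, -2.616]
force: [0.4, 0.2, -0.7]
grip_width: 0.0476
grip_force: 0.0
```

```bash
python3 - <<'E'
from h import *
o=obs(); print(RP().T@(o['ee_pos']-OUT)*1000,o['grip_force'])
plan([(T(-3,-5,90),RTR(),1),(C(29,72,160),RCA(),1),(C(29,72,45),RCA(),1,40)])
E
```

```text
t 7.35 p [0.4086 0.3422 0.0764] r [ 3.139  0.172 -2.616] w 0.0476 q [ 0.64  0.32  1.83 -0.02  0.82 -1.45]
[ 0.9625295  -4.65304842 36.78350797] 0.016818795120343566
[1,[2,0,-27],[0.0,0.0,0.0]],[1,[2,0,-26],[0.0,0.0,0.0]],--
[1,[-5,-50,-5],[0.0,0.03,0.05]],[1,[-8,-49,-5],[0.01,0.03,0.04]],[1,[-9,-49,-4],[0.0,0.02,0.05]],[1,[-12,-48,-5],[0.01,0.03,0.04]],[1,[-14,-49,-5],[0.0,0.03,0.05]],[1,[-15,-47,-5],[0.01,0.03,0.05]],--
[1,[0,0,38],[0.0,0.0,0.0]],[1,[0,0,39],[0.0,0.0,0.0]],[1,[0,1,38],[0.0,0.0,0.0]],--
 end [0.5694 0.0915 0.0451]
```

Emit:
carry_out --commands '[[1,[0,0,0],[0,0,0]],[1,[0,0,0],[0,0,0]],[1,[2,0,-27],[0,0,0]],[1,[2,0,-26],[0,0,0]],[1,[0,0,0],[0,0,0]]]'

```text
time_s: 7.98
ee_pos: [0.3978, 0.3359, 0.1287]
eef_rot: [3.138, 0.173, -2.616]
force: [-0.1, -0.1, -1.1]
grip_width: 0.0456
grip_force: 40.0
```

Emit:
carry_out --commands '[[1,[-5,-50,-5],[0,0.03,0.05]],[1,[-8,-49,-5],[0.01,0.03,0.04]],[1,[-9,-49,-4],[0,0.02,0.05]],[1,[-12,-48,-5],[0.01,0.03,0.04]],[1,[-14,-49,-5],[0,0.03,0.05]],[1,[-15,-47,-5],[0.01,0.03,0.05]],[1,[0,0,0],[0,0,0]]]'

```text
time_s: 8.85
ee_pos: [0.5707, 0.0884, 0.1579]
eef_rot: [-3.138, -0.003, -2.9]
force: [-0.6, -0.4, -1.6]
grip_width: 0.0452
grip_force: 40.0
```

```bash
python3 - <<'E'
from h import *
o=obs(); print(C(29,72,160),R.from_matrix(RCA()).as_euler('xyz'),o['grip_force'])
c=snap('wrist','w3.png'); places(['pocket','pot'],'wrist')
snap('top')
for r in ctrl.place_of('pot','top'): print(np.round(RP().T@(np.array(r['at'])-OUT)*1000),np.round(r['at'],3),round(float(r['score']),2))
for x in(-29,29):
    for y in(72,0,-72): print(C(x,y,6).round(3))
plan([(C(29,72,45),RCA(),1,40)])
E
```

```text
t 8.85 p [0.5707 0.0884 0.1579] r [-3.138e+00 -3.000e-03 -2.900e+00] w 0.0452 q [ 0.09  0.4   1.5  -0.    1.25 -1.72]
[0.56986231 0.09112609 0.16      ] [-3.14159265  0.         -2.89259265] 39.999858140945435
wrist pocket [([0.574, 0.091, 0.004], 0.88), ([0.582, 0.022, 0.009], 0.86), ([0.548, -0.064, 0.007], 0.83), ([0.606, -0.046, 0.003], 0.83), ([0.512, 0.075, 0.007], 0.73), ([0.529, 0.009, 0.004], 0.59)]
wrist pot [([0.57, 0.085, 0.121], 0.89), ([0.403, 0.18, -0.006], 0.86)]
[38. 12. -3.] [0.438 0.379 0.044] 0.95
[ -94. -139.  -27.] [ 0.406  0.185 -0.003] 0.92
[-117.  104.    5.] [0.258 0.38  0.025] 0.81
[-5. -9. -3.] [0.412 0.339 0.036] 0.64
[0.514 0.077 0.006]
[0.531 0.007 0.006]
[ 0.549 -0.063  0.006]
[0.57  0.091 0.006]
[0.588 0.021 0.006]
[ 0.605 -0.048  0.006]
[1,[0,0,38],[0.0,0.0,0.0]],[1,[-1,0,38],[0.0,0.0,0.0]],[1,[0,0,38],[0.0,0.0,0.0]],--
 end [0.5698 0.0916 0.0451]
```

Emit:
carry_out --commands '[[1,[0,0,38],[0,0,0]],[1,[-1,0,38],[0,0,0]],[1,[0,0,32],[0,0,0]],[1,[0,0,6],[0,0,0]],[1,[0,0,1],[0,0,0]]]'

```text
time_s: 9.72
ee_pos: [0.5707, 0.0912, 0.0454]
eef_rot: [-3.138, -0.0, -2.895]
force: [-0.0, -0.1, -0.9]
grip_width: 0.0457
grip_force: 40.0
```

```bash
python3 - <<'E'
from h import *
o=obs(); print(C(29,72,44),o['grip_force'],o['force'])
plan([(C(29,72,130),RCA(),.36)])
E
```

```text
t 9.72 p [0.5707 0.0912 0.0454] r [-3.138 -0.    -2.895] w 0.0457 q [ 0.1   0.54  1.59 -0.    1.02 -1.72]
[0.56986231 0.09112609 0.044     ] 39.999840259552 [-0.00137549 -0.10634655 -0.882326  ]
[0.36,[0,0,-42],[0.0,0.0,0.0]],[0.36,[1,0,-43],[0.0,0.0,0.0]],--
 end [0.5697 0.0912 0.1304]
```

Emit:
carry_out --commands '[[1,[0,0,1],[0,0,0]],[0.36,[0,0,0],[0,0,0]],[0.36,[0,0,0],[0,0,0]],[0.36,[0,0,0],[0,0,0]],[0.36,[0,0,-43],[0,0,0]],[0.36,[0,0,-43],[0,0,0]],[0.36,[0,0,-20],[0,0,0]]]'

```text
time_s: 10.6
ee_pos: [0.5712, 0.0911, 0.1522]
eef_rot: [-3.138, 0.002, -2.896]
force: [-0.1, -0.2, -0.8]
grip_width: 0.0602
grip_force: 0.0
```

```bash
python3 - <<'E'
from h import *
obs()
for cam in('wrist','scene'):
    snap(cam,'r1_'+cam+'.png')
    for r in ctrl.place_of('pot',cam): print(cam,np.round(RP().T@(np.array(r['at'])-OUT)*1000),np.round(r['at'],3),round(float(r['score']),2))
plan([(T(0,-8,125),RTR(),0),(T(0,-8,36),RTR(),0)])
E
```

```text
t 10.6 p [0.5712 0.0911 0.1522] r [-3.138e+00  2.000e-03 -2.896e+00] w 0.0602 q [ 0.1   0.41  1.5  -0.    1.23 -1.72]
wrist [ -98. -139.  -29.] [ 0.403  0.183 -0.005] 0.9
wrist [   2. -301.  -37.] [0.571 0.093 0.004] 0.69
scene [38. 13.  1.] [0.437 0.379 0.048] 0.97
scene [ -97. -138.  -27.] [ 0.402  0.184 -0.003] 0.91
scene [-119.  103.    2.] [0.258 0.378 0.021] 0.86
scene [   5. -302.  -33.] [0.573 0.094 0.008] 0.68
scene [-2. -4.  3.] [0.411 0.344 0.042] 0.57
[0,[18,46,-2],[0.0,-0.03,-0.05]],[0,[16,47,-4],[-0.01,-0.03,-0.04]],[0,[15,47,-3],[0.0,-0.03,-0.05]],[0,[11,48,-3],[-0.01,-0.03,-0.05]],[0,[9,48,-3],[0.0,-0.03,-0.05]],[0,[7,49,-3],[-0.01,-0.03,-0.04]],--
[0,[0,0,44],[0.0,0.0,0.0]],[0,[0,0,45],[0.0,0.0,0.0]],--
 end [0.4098 0.3387 0.075 ]
```

Emit:
carry_out --commands '[[0,[18,46,-2],[0,-0.03,-0.05]],[0,[16,47,-4],[-0.01,-0.03,-0.04]],[0,[15,47,-3],[0,-0.03,-0.05]],[0,[11,48,-3],[-0.01,-0.03,-0.05]],[0,[9,48,-3],[0,-0.03,-0.05]],[0,[7,49,-3],[-0.01,-0.03,-0.04]],[0,[0,0,0],[0,0,0]],[0,[0,0,0],[0,0,0]]]'

```text
time_s: 11.8
ee_pos: [0.3964, 0.3302, 0.1622]
eef_rot: [3.14, 0.178, -2.615]
force: [0.5, -0.1, -0.4]
grip_width: 0.094
grip_force: 0.0
```

```bash
python3 - <<'E'
from h import *
o=obs(); print(RP().T@(o['ee_pos']-OUT)*1000)
snap('wrist')
for r in ctrl.place_of('pot','wrist'): print(np.round(RP().T@(np.array(r['at'])-OUT)*1000),np.round(r['at'],3),round(float(r['score']),2))
plan([(T(0,-7,36),RTR(),0)])
E
```

```text
t 11.8 p [0.3964 0.3302 0.1622] r [ 3.14   0.178 -2.615] w 0.094 q [ 0.63  0.17  1.8  -0.02  1.   -1.46]
[ -0.51334571  -8.82616847 124.18796267]
[42. 16.  0.] [0.438 0.384 0.048] 0.98
[-118.   99.    2.] [0.261 0.375 0.022] 0.91
[ 0. -8.  5.] [0.415 0.342 0.045] 0.71
[   2. -307.  -35.] [0.573 0.088 0.006] 0.64
[0,[0,1,44],[0.0,0.0,0.0]],[0,[0,1,44],[0.0,0.0,0.0]],--
 end [0.4093 0.3395 0.0759]
```

Emit:
carry_out --commands '[[0,[0,1,44],[0,0,0]],[0,[0,0,44],[0,0,0]],[1,[0,0,0],[0,0,0]],[1,[0,0,0],[0,0,0]],[1,[0,0,0],[0,0,0]],[1,[0,0,0],[0,0,0]],[1,[0,0,0],[0,0,0]],[1,[0,0,0],[0,0,0]],[1,[0,0,0],[0,0,0]],[1,[0,0,0],[0,0,0]]]'

```text
time_s: 13.15
ee_pos: [0.4096, 0.3397, 0.077]
eef_rot: [3.14, 0.18, -2.615]
force: [-2.2, -1.2, 5.6]
grip_width: 0.0451
grip_force: 40.0
```

Emit:
carry_out --commands '[[1,[2,0,-27],[0,0,0]],[1,[2,0,-26],[0,0,0]],[1,[0,0,0],[0,0,0]],[1,[0,0,0],[0,0,0]]]'

```text
time_s: 13.65
ee_pos: [0.3977, 0.3325, 0.127]
eef_rot: [3.14, 0.178, -2.615]
force: [-0.1, 0.3, -0.2]
grip_width: 0.0452
grip_force: 40.0
```

```bash
python3 - <<'E'
from h import *
o=obs(); print(RP().T@(o['ee_pos']-OUT)*1000,o['grip_force'])
plan([(C(29,0,155),RCA(),1),(C(29,0,44),RCA(),1,40)])
E
```

```text
t 13.65 p [0.3977 0.3325 0.127 ] r [ 3.14   0.178 -2.615] w 0.0452 q [ 0.63  0.22  1.83 -0.02  0.92 -1.45]
[-4.35695655 -7.47149733 89.1305662 ] 39.99875843524933
[1,[-2,-46,-3],[0.0,0.02,0.03]],[1,[-2,-45,-4],[0.01,0.02,0.04]],[1,[-5,-45,-3],[0.0,0.03,0.03]],[1,[-6,-46,-3],[0.0,0.02,0.04]],[1,[-8,-45,-3],[0.01,0.02,0.03]],[1,[-8,-44,-3],[0.0,0.02,0.04]],[1,[-11,-45,-3],[0.0,0.02,0.03]],[1,[-12,-44,-4],[0.01,0.03,0.04]],--
[1,[0,0,37],[0.0,0.0,0.0]],[1,[0,1,37],[0.0,0.0,0.0]],[1,[0,0,37],[0.0,0.0,0.0]],--
 end [0.5872 0.0215 0.0441]
```

Emit:
carry_out --commands '[[1,[-2,-46,-3],[0,0.02,0.03]],[1,[-2,-45,-4],[0.01,0.02,0.04]],[1,[-5,-45,-3],[0,0.03,0.03]],[1,[-6,-46,-3],[0,0.02,0.04]],[1,[-8,-45,-3],[0.01,0.02,0.03]],[1,[-8,-44,-3],[0,0.02,0.04]],[1,[-11,-45,-3],[0,0.02,0.03]],[1,[-12,-44,-4],[0.01,0.03,0.04]],[1,[0,0,0],[0,0,0]],[1,[0,0,0],[0,0,0]]]'

```text
time_s: 14.9
ee_pos: [0.5874, 0.0215, 0.1546]
eef_rot: [-3.139, -0.004, -2.895]
force: [0.0, 0.1, -0.3]
grip_width: 0.0458
grip_force: 40.0
```

```bash
python3 - <<'E'
from h import *
o=obs(); print(C(29,0,155),o['grip_force'])
snap('wrist'); places(['pocket','pot'],'wrist')
snap('top'); places(['pot'],'top')
plan([(C(29,0,44),RCA(),1,40)])
E
```

```text
t 14.9 p [0.5874 0.0215 0.1546] r [-3.139 -0.004 -2.895] w 0.0458 q [-0.02  0.43  1.47 -0.    1.25 -1.84]
[0.58760562 0.02134661 0.155     ] 39.99888002872467
wrist pocket [([0.583, 0.022, 0.01], 0.89), ([0.531, 0.01, 0.006], 0.87), ([0.549, -0.064, 0.007], 0.85), ([0.607, -0.047, 0.004], 0.82), ([0.516, 0.074, 0.006], 0.76)]
wrist pot [([0.568, 0.088, 0.003], 0.72), ([0.407, 0.18, -0.001], 0.72), ([0.589, 0.022, 0.122], 0.63)]
top pot [([0.403, 0.352, 0.037], 0.9), ([0.57, 0.093, 0.006], 0.82), ([0.259, 0.38, 0.023], 0.79), ([0.631, 0.036, 0.033], 0.63), ([0.404, 0.185, -0.002], 0.58)]
[1,[0,0,37],[0.0,0.0,0.0]],[1,[0,0,38],[0.0,0.0,0.0]],[1,[0,0,37],[0.0,0.0,0.0]],--
 end [0.5875 0.0215 0.044 ]
```

Emit:
carry_out --commands '[[1,[0,0,37],[0,0,0]],[1,[0,0,37],[0,0,0]],[1,[0,0,30],[0,0,0]],[1,[0,0,6],[0,0,0]],[0.36,[0,0,0],[0,0,0]],[0.36,[0,0,0],[0,0,0]],[0.36,[0,0,0],[0,0,0]],[0.36,[0,0,-40],[0,0,0]],[0.36,[0,0,-40],[0,0,0]],[0.36,[0,0,-25],[0,0,0]]]'

```text
time_s: 16.4
ee_pos: [0.5884, 0.0211, 0.1537]
eef_rot: [-3.138, 0.0, -2.895]
force: [-0.3, 0.5, -0.6]
grip_width: 0.0606
grip_force: 0.0
```

```bash
python3 - <<'E'
from h import *
obs()
for cam in('wrist','scene'):
    snap(cam)
    for r in ctrl.place_of('pot',cam): print(cam,np.round(RP().T@(np.array(r['at'])-OUT)*1000),np.round(r['at'],3),round(float(r['score']),2))
plan([(T(0,5,125),RTR(),0),(T(0,5,36),RTR(),0)])
E
```

```text
t 16.4 p [0.5884 0.0211 0.1537] r [-3.138  0.    -2.895] w 0.0606 q [-0.02  0.43  1.47 -0.    1.24 -1.84]
wrist [   0. -302.  -36.] [0.569 0.092 0.005] 0.89
wrist [ -18. -374.  -30.] [0.59  0.02  0.007] 0.8
scene [   3. -302.  -33.] [0.571 0.093 0.008] 0.86
scene [ -19. -370.  -29.] [0.586 0.023 0.008] 0.86
scene [-3.  5. -3.] [0.406 0.352 0.037] 0.76
scene [-116.  105.    2.] [0.259 0.381 0.022] 0.66
scene [ -19. -377.  -30.] [0.59  0.017 0.007] 0.63
[0,[14,45,-2],[0.0,-0.02,-0.04]],[0,[13,45,-2],[-0.01,-0.02,-0.03]],[0,[11,46,-1],[0.0,-0.03,-0.04]],[0,[9,47,-2],[0.0,-0.02,-0.03]],[0,[7,46,-2],[-0.01,-0.02,-0.04]],[0,[6,47,-2],[0.0,-0.02,-0.03]],[0,[4,47,-2],[0.0,-0.02,-0.04]],[0,[3,47,-2],[-0.01,-0.03,-0.03]],--
[0,[0,0,44],[0.0,0.0,0.0]],[0,[0,0,45],[0.0,0.0,0.0]],--
 end [0.403  0.3504 0.0753]
```

Emit:
carry_out --commands '[[0,[14,45,-2],[0,-0.02,-0.04]],[0,[13,45,-2],[-0.01,-0.02,-0.03]],[0,[11,46,-1],[0,-0.03,-0.04]],[0,[9,47,-2],[0,-0.02,-0.03]],[0,[7,46,-2],[-0.01,-0.02,-0.04]],[0,[6,47,-2],[0,-0.02,-0.03]],[0,[4,47,-2],[0,-0.02,-0.04]],[0,[3,47,-2],[-0.01,-0.03,-0.03]],[0,[0,0,0],[0,0,0]],[0,[0,0,0],[0,0,0]]]'

```text
time_s: 17.85
ee_pos: [0.3896, 0.3417, 0.1623]
eef_rot: [3.139, 0.177, -2.615]
force: [0.5, -0.9, 0.2]
grip_width: 0.0938
grip_force: 0.0
```

```bash
python3 - <<'E'
from h import *
o=obs(); print(RP().T@(o['ee_pos']-OUT)*1000)
snap('wrist')
for r in ctrl.place_of('pot','wrist'): print(np.round(RP().T@(np.array(r['at'])-OUT)*1000),np.round(r['at'],3),round(float(r['score']),2))
plan([(T(0,5,36),RTR(),0)])
E
```

```text
t 17.85 p [0.3896 0.3417 0.1623] r [ 3.139  0.177 -2.615] w 0.0938 q [ 0.66  0.17  1.79 -0.02  1.   -1.43]
[ -0.53900152   4.49366327 124.24540733]
[-117.  102.    2.] [0.26  0.379 0.022] 0.9
[-1.  8.  3.] [0.406 0.355 0.043] 0.88
[ -94. -142.  -28.] [ 0.407  0.182 -0.004] 0.6
[0,[0,0,44],[0.0,0.0,0.0]],[0,[0,1,45],[0.0,0.0,0.0]],--
 end [0.4031 0.3503 0.075 ]
```

Emit:
carry_out --commands '[[0,[0,1,44],[0,0,0]],[0,[0,1,44],[0,0,0]],[1,[0,0,0],[0,0,0]],[1,[0,0,0],[0,0,0]],[1,[0,0,0],[0,0,0]],[1,[0,0,0],[0,0,0]],[1,[0,0,0],[0,0,0]],[1,[0,0,0],[0,0,0]],[1,[0,0,0],[0,0,0]],[1,[0,0,0],[0,0,0]]]'

```text
time_s: 19.2
ee_pos: [0.4021, 0.3522, 0.0768]
eef_rot: [3.138, 0.179, -2.615]
force: [-1.3, -0.6, 2.8]
grip_width: 0.046
grip_force: 4.0
```

Emit:
carry_out --commands '[[1,[2,0,-27],[0,0,0]],[1,[2,0,-26],[0,0,0]],[1,[0,0,0],[0,0,0]],[1,[0,0,0],[0,0,0]]]'

```text
time_s: 19.7
ee_pos: [0.3903, 0.345, 0.127]
eef_rot: [3.138, 0.177, -2.614]
force: [0.0, 0.1, -1.7]
grip_width: 0.0455
grip_force: 40.0
```

```bash
python3 - <<'E'
from h import *
o=obs(); print(RP().T@(o['ee_pos']-OUT)*1000,o['grip_force'])
plan([(C(29,-72,155),RCA(),1),(C(29,-72,44),RCA(),1,40)])
E
```

```text
t 19.7 p [0.3903 0.345  0.127 ] r [ 3.138  0.177 -2.614] w 0.0455 q [ 0.66  0.22  1.82 -0.03  0.92 -1.42]
[-4.4386845   7.03288003 89.08542173] 39.99973118305206
[1,[1,-50,-3],[0.0,0.02,0.03]],[1,[-1,-50,-4],[0.01,0.02,0.03]],[1,[-2,-49,-3],[0.0,0.02,0.03]],[1,[-3,-50,-3],[0.0,0.02,0.03]],[1,[-5,-50,-3],[0.01,0.02,0.03]],[1,[-7,-49,-3],[0.0,0.02,0.04]],[1,[-8,-49,-3],[0.0,0.02,0.03]],[1,[-10,-49,-3],[0.0,0.02,0.03]],[1,[-11,-49,-3],[0.01,0.02,0.03]],--
[1,[0,0,37],[0.0,0.0,0.0]],[1,[0,0,37],[0.0,0.0,0.0]],[1,[0,1,37],[0.0,0.0,0.0]],--
 end [ 0.6049 -0.0482  0.0439]
```

Emit:
carry_out --commands '[[1,[1,-50,-3],[0,0.02,0.03]],[1,[-1,-50,-4],[0.01,0.02,0.03]],[1,[-2,-49,-3],[0,0.02,0.03]],[1,[-3,-50,-3],[0,0.02,0.03]],[1,[-5,-50,-3],[0.01,0.02,0.03]],[1,[-7,-49,-3],[0,0.02,0.04]],[1,[-8,-49,-3],[0,0.02,0.03]],[1,[-10,-49,-3],[0,0.02,0.03]],[1,[-11,-49,-3],[0.01,0.02,0.03]],[1,[0,0,0],[0,0,0]]]'

```text
time_s: 20.95
ee_pos: [0.6063, -0.0512, 0.1537]
eef_rot: [-3.14, -0.005, -2.898]
force: [0.5, 0.8, -1.8]
grip_width: 0.0457
grip_force: 40.0
```

```bash
python3 - <<'E'
from h import *
snap('wrist','w5.png'); places(['pocket','pot'],'wrist')
o=obs(); print(C(29,-72,155),o['grip_force'])
plan([(C(29,-72,44),RCA(),1,40)])
E
```

```text
wrist pocket [([0.607, -0.045, 0.006], 0.91), ([0.53, 0.009, 0.008], 0.88), ([0.514, 0.076, 0.008], 0.84), ([0.551, -0.063, 0.005], 0.6)]
wrist pot [([0.568, 0.087, 0.004], 0.77), ([0.605, -0.05, 0.115], 0.71), ([0.59, 0.019, 0.011], 0.64)]
t 21.1 p [ 0.6052 -0.0479  0.1546] r [-3.14  -0.005 -2.894] w 0.0458 q [-0.14  0.47  1.41 -0.    1.27 -1.96]
[ 0.60534894 -0.04843286  0.155     ] 39.99980807304382
[1,[0,0,37],[0.0,0.0,0.0]],[1,[0,0,37],[0.0,0.0,0.0]],[1,[-1,0,37],[0.0,0.0,0.0]],--
 end [ 0.6057 -0.0479  0.0436]
```

View pics/w5.png

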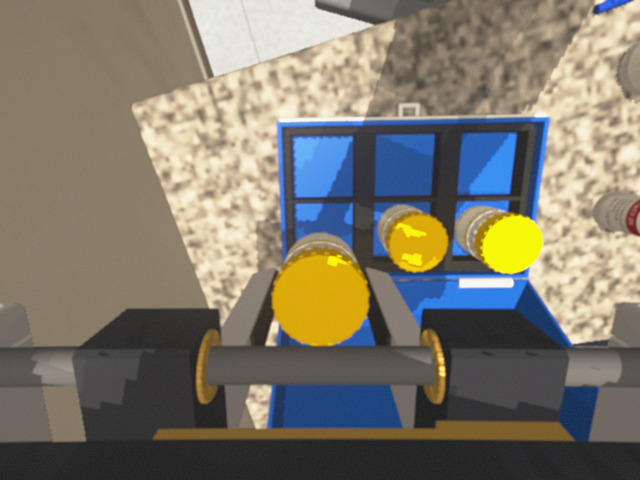

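Two pots stand in the rear pockets at (415,240) and (505,242), and the third hangs straight in the grip at (320,300). I set it in the rear right pocket.

Emit:
carry_out --commands '[[1,[0,0,37],[0,0,0]],[1,[0,0,37],[0,0,0]],[1,[0,0,30],[0,0,0]],[1,[0,0,6],[0,0,0]],[0.36,[0,0,0],[0,0,0]],[0.36,[0,0,0],[0,0,0]],[0.36,[0,0,0],[0,0,0]],[0.36,[0,0,-40],[0,0,0]],[0.36,[0,0,-40],[0,0,0]],[0.36,[0,0,-25],[0,0,0]]]'

```text
time_s: 22.35
ee_pos: [0.6063, -0.0487, 0.1536]
eef_rot: [-3.138, -0.001, -2.895]
force: [-0.6, -0.3, -0.3]
grip_width: 0.06
grip_force: 0.0
```

```bash
python3 - <<'E'
from h import *
for cam in('wrist','scene','top'):
    snap(cam); places(['pot','fixative'],cam)
o=obs()
plan([(np.array([.524,.206,.155]),RCA(),.2)])
E
```

```text
wrist pot [([0.593, 0.022, 0.01], 0.96), ([0.605, -0.045, 0.01], 0.58)]
wrist fixative [([0.525, 0.208, 0.002], 0.67)]
scene pot [([0.261, 0.38, 0.025], 0.92), ([0.405, 0.183, -0.0], 0.91), ([0.574, 0.091, 0.012], 0.8), ([0.604, -0.046, 0.005], 0.69), ([0.583, 0.025, 0.008], 0.61), ([0.558, 0.013, 0.001], 0.57), ([0.624, 0.032, 0.035], 0.43)]
scene fixative [([0.524, 0.209, -0.002], 0.64), ([0.41, 0.347, -0.001], 0.5)]
top pot [([0.587, 0.022, 0.006], 0.77), ([0.601, -0.048, 0.004], 0.73), ([0.57, 0.093, 0.006], 0.66), ([0.26, 0.379, 0.024], 0.64)]
top fixative [([0.63, 0.032, 0.035], 0.71), ([0.525, 0.208, 0.001], 0.65)]
t 22.8 p [ 0.6054 -0.0486  0.1498] r [-3.14  -0.005 -2.895] w 0.0596 q [-0.14  0.48  1.41 -0.    1.26 -1.96]
[0.2,[3,44,-1],[0.0,0.0,0.0]],[0.2,[3,45,-1],[0.0,0.0,0.0]],[0.2,[2,44,-1],[0.0,0.0,0.0]],[0.2,[3,45,-1],[0.0,0.0,0.0]],[0.2,[3,44,-1],[0.0,0.0,0.0]],[0.2,[3,45,-1],[0.0,0.0,0.0]],--
 end [0.5238 0.2062 0.1554]
```

Two red-capped bottles: top-image (299,189), between track and case, is the one meant. The one at (15,135) is at the back left and stays. I confirm this in a crop once above it.

Emit:
carry_out --commands '[[0.2,[3,44,-1],[0,0,0]],[0.2,[3,45,-1],[0,0,0]],[0.2,[2,44,-1],[0,0,0]],[0.2,[3,45,-1],[0,0,0]],[0.2,[3,44,-1],[0,0,0]],[0.2,[3,46,-1],[0,0,0]],[0.2,[0,0,0],[0,0,0]]]'

```text
time_s: 23.68
ee_pos: [0.5228, 0.2094, 0.1559]
eef_rot: [-3.14, -0.004, -2.892]
force: [-0.9, -0.3, -0.7]
grip_width: 0.0754
grip_force: 0.0
```

```bash
python3 - <<'E'
from h import *
c=snap('wrist','w6.png'); places(['pot','fixative'],'wrist')
a=c['img'][0:480,160:520]; t=cv2.imread('pics/top0.png')[150:240,250:350]
im=np.hstack([cv2.resize(a,(400,533)),cv2.resize(t,(400,360))]) if 0 else None
o=np.zeros((533,800,3),np.uint8);o[:,:400]=cv2.resize(a,(400,533));o[:360,400:]=cv2.resize(t,(400,360),interpolation=cv2.INTER_CUBIC);cv2.imwrite('pics/fix.png',o)
print(proj(c,[.5245,.2075,.078]))
o=obs()
plan([(np.array([.5245,.2075,.028]),RCA(),.2)])
E
```

```text
wrist pot [([0.59, 0.022, 0.008], 0.96), ([0.402, 0.181, -0.004], 0.88), ([0.606, -0.048, 0.01], 0.83), ([0.57, 0.091, 0.004], 0.6)]
wrist fixative [([0.525, 0.21, 0.0], 0.87)]
[[318.64032955 249.99282802]]
t 23.82 p [0.524  0.2066 0.156 ] r [-3.139 -0.004 -2.895] w 0.0751 q [ 0.31  0.38  1.54 -0.    1.23 -1.5 ]
[0.2,[0,0,43],[0.0,0.0,0.0]],[0.2,[-1,1,42],[0.0,0.0,0.0]],[0.2,[0,0,43],[0.0,0.0,0.0]],--
 end [0.5243 0.2074 0.0279]
```

View pics/fix.png

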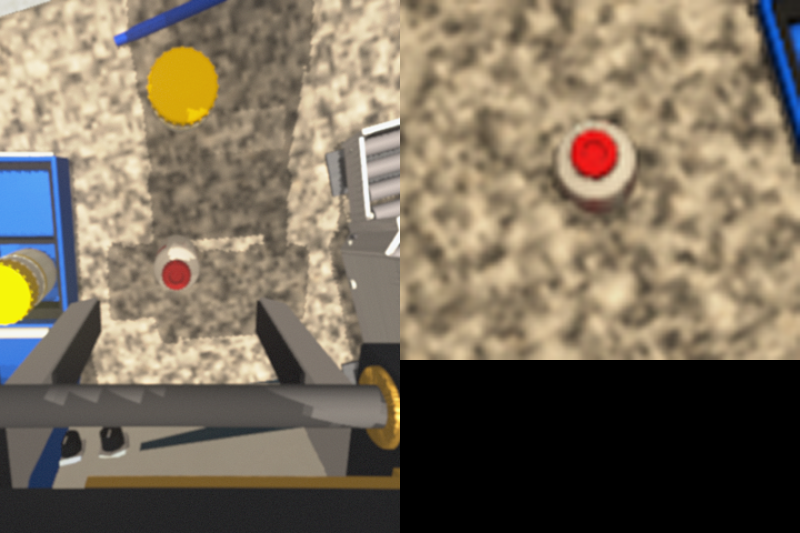

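This confirms an upright white bottle with a red cap at crop (175,270), between track and case. I grip its body.

Emit:
carry_out --commands '[[0.2,[0,1,43],[0,0,0]],[0.2,[-1,0,42],[0,0,0]],[0.2,[0,0,43],[0,0,0]],[1,[0,0,0],[0,0,0]],[1,[0,0,0],[0,0,0]],[1,[0,0,0],[0,0,0]],[1,[0,0,0],[0,0,0]],[1,[0,0,0],[0,0,0]],[1,[0,0,0],[0,0,0]],[1,[0,0,0],[0,0,0]]]'

```text
time_s: 25.08
ee_pos: [0.5246, 0.2081, 0.0291]
eef_rot: [-3.139, -0.002, -2.895]
force: [-1.4, -0.9, 6.9]
grip_width: 0.0327
grip_force: 40.0
```

Emit:
carry_out --commands '[[1,[0,0,-40],[0,0,0]],[1,[0,0,-40],[0,0,0]],[1,[0,0,-40],[0,0,0]],[1,[0,0,0],[0,0,0]],[1,[0,0,0],[0,0,0]]]'

```text
time_s: 25.7
ee_pos: [0.5241, 0.2082, 0.1474]
eef_rot: [-3.139, -0.004, -2.895]
force: [-0.2, -0.2, -0.8]
grip_width: 0.033
grip_force: 40.0
```

```bash
python3 - <<'E'
from h import *
o=obs(); print(o['grip_force'],C(-29,0,150))
plan([(C(-29,0,150),RCA(),1),(C(-29,0,36),RCA(),1,40)])
E
```

```text
t 25.7 p [0.5241 0.2082 0.1474] r [-3.139 -0.004 -2.895] w 0.033 q [ 0.31  0.39  1.55 -0.    1.21 -1.5 ]
39.99950952362269 [0.53139438 0.00705339 0.15      ]
[1,[8,-39,0],[0.0,0.0,0.0]],[1,[9,-40,-1],[0.0,0.0,0.0]],[1,[8,-39,0],[0.0,0.0,0.0]],[1,[9,-39,-1],[0.0,0.0,0.0]],[1,[8,-40,0],[0.0,0.0,0.0]],--
[1,[0,0,38],[0.0,0.0,0.0]],[1,[0,0,38],[0.0,0.0,0.0]],[1,[0,0,38],[0.0,0.0,0.0]],--
 end [0.5311 0.0066 0.0361]
```

Emit:
carry_out --commands '[[1,[8,-39,0],[0,0,0]],[1,[9,-40,-1],[0,0,0]],[1,[8,-39,0],[0,0,0]],[1,[9,-39,-1],[0,0,0]],[1,[8,-40,0],[0,0,0]],[1,[0,0,0],[0,0,0]],[1,[0,0,0],[0,0,0]]]'

```text
time_s: 26.58
ee_pos: [0.5315, 0.0075, 0.1499]
eef_rot: [-3.14, -0.005, -2.895]
force: [0.2, 0.0, 0.2]
grip_width: 0.0329
grip_force: 40.0
```

```bash
python3 - <<'E'
from h import *
snap('wrist'); places(['pocket','fixative'],'wrist')
o=obs(); print(o['grip_force'],C(-29,0,150))
plan([(C(-29,0,36),RCA(),1,40)])
E
```

```text
wrist pocket [([0.553, -0.065, 0.005], 0.97), ([0.531, 0.006, 0.008], 0.67), ([0.515, 0.075, 0.009], 0.66)]
wrist fixative []
t 26.73 p [0.5317 0.008  0.1505] r [-3.14  -0.004 -2.894] w 0.0328 q [-0.05  0.31  1.64 -0.    1.19 -1.87]
39.99950213707052 [0.53139438 0.00705339 0.15      ]
[1,[0,0,38],[0.0,0.0,0.0]],[1,[0,0,38],[0.0,0.0,0.0]],[1,[0,-1,38],[0.0,0.0,0.0]],--
 end [0.5316 0.0067 0.0365]
```

Emit:
carry_out --commands '[[1,[0,-1,38],[0,0,0]],[1,[0,0,38],[0,0,0]],[1,[0,0,32],[0,0,0]],[1,[0,0,6],[0,0,0]],[0.46,[0,0,0],[0,0,0]],[0.46,[0,0,0],[0,0,0]],[0.46,[0,0,0],[0,0,0]],[0.46,[0,0,-40],[0,0,0]],[0.46,[0,0,-40],[0,0,0]],[0.46,[0,0,-30],[0,0,0]]]'

```text
time_s: 27.98
ee_pos: [0.5325, 0.0061, 0.1492]
eef_rot: [-3.139, -0.001, -2.895]
force: [-0.1, -0.6, 0.0]
grip_width: 0.0504
grip_force: 0.0
```

```bash
python3 - <<'E'
from h import *
for cam in('wrist','scene','top'):
    snap(cam); places(['pot','fixative'],cam)
o=obs()
plan([(np.array([.404,.184,.150]),RCA(),0)])
E
```

```text
wrist pot [([0.567, 0.09, 0.004], 0.97), ([0.606, -0.046, 0.008], 0.81), ([0.402, 0.177, -0.005], 0.81), ([0.589, 0.02, 0.01], 0.67), ([0.53, 0.005, 0.005], 0.4)]
wrist fixative [([0.532, 0.006, 0.008], 0.88)]
scene pot [([0.584, 0.025, 0.006], 0.92), ([0.572, 0.091, 0.008], 0.89), ([0.606, -0.045, 0.003], 0.86), ([0.404, 0.183, -0.0], 0.76), ([0.257, 0.382, 0.026], 0.76), ([0.571, 0.089, 0.006], 0.44)]
scene fixative [([0.53, 0.005, 0.004], 0.91)]
top pot [([0.406, 0.184, 0.001], 0.93), ([0.258, 0.38, 0.024], 0.69), ([0.584, 0.017, 0.001], 0.6)]
top fixative [([0.531, 0.005, 0.006], 0.46)]
t 28.43 p [0.5318 0.0061 0.1459] r [-3.14  -0.005 -2.895] w 0.0509 q [-0.06  0.32  1.64 -0.    1.19 -1.87]
[0,[16,41,-1],[0.0,0.0,0.0]],[0,[16,40,-1],[0.0,0.0,0.0]],[0,[16,41,0],[0.0,0.0,0.0]],[0,[16,41,-1],[0.0,0.0,0.0]],[0,[17,41,-1],[0.0,0.0,0.0]],--
 end [0.4035 0.1842 0.1499]
```

Emit:
carry_out --commands '[[0,[16,41,-1],[0,0,0]],[0,[16,40,-1],[0,0,0]],[0,[16,41,0],[0,0,0]],[0,[16,41,-1],[0,0,0]],[0,[17,41,-1],[0,0,0]],[0,[0,0,0],[0,0,0]],[0,[0,0,0],[0,0,0]]]'

```text
time_s: 29.3
ee_pos: [0.4041, 0.1838, 0.1504]
eef_rot: [-3.139, -0.003, -2.895]
force: [-1.0, 0.5, 0.3]
grip_width: 0.0939
grip_force: 0.0
```

```bash
python3 - <<'E'
from h import *
for cam in('wrist','scene'):
    snap(cam,'p4_'+cam+'.png'); places(['pot'],cam)
o=obs()
plan([(np.array([.404,.183,.037]),RCA(),0)])
E
```

```text
wrist pot [([0.402, 0.181, -0.005], 0.85), ([0.261, 0.377, 0.019], 0.57)]
scene pot [([0.403, 0.183, -0.0], 0.93), ([0.573, 0.089, 0.008], 0.82), ([0.584, 0.019, 0.01], 0.75), ([0.606, -0.048, 0.006], 0.63), ([0.56, 0.012, -0.001], 0.62), ([0.259, 0.382, 0.024], 0.61)]
t 29.5 p [0.4042 0.1835 0.1505] r [-3.139 -0.004 -2.896] w 0.0941 q [ 0.34  0.12  1.87 -0.    1.15 -1.47]
[0,[0,0,38],[0.0,0.0,0.0]],[0,[0,0,38],[0.0,0.0,0.0]],[0,[0,0,37],[0.0,0.0,0.0]],--
 end [0.4039 0.1831 0.0375]
```

View pics/p4_wrist.png

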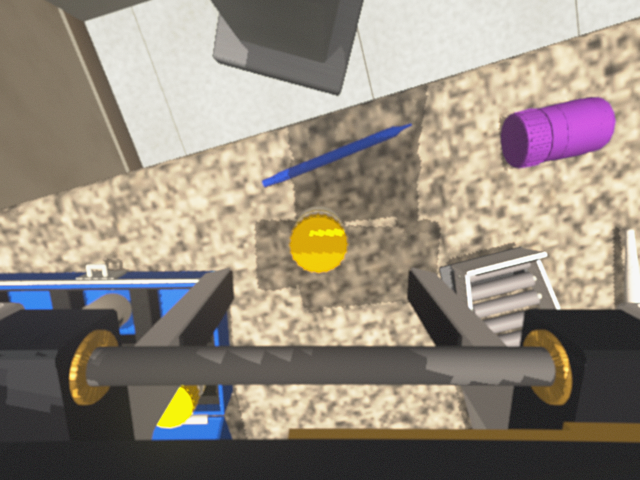

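Yellow pot_4 is centred between the fingers at (320,243). The purple one at (560,135) is left alone.

Emit:
carry_out --commands '[[0,[0,0,38],[0,0,0]],[0,[0,0,38],[0,0,0]],[0,[0,0,37],[0,0,0]],[1,[0,0,0],[0,0,0]],[1,[0,0,0],[0,0,0]],[1,[0,0,0],[0,0,0]],[1,[0,0,0],[0,0,0]],[1,[0,0,0],[0,0,0]],[1,[0,0,0],[0,0,0]],[1,[0,0,0],[0,0,0]]]'

```text
time_s: 30.75
ee_pos: [0.4037, 0.1839, 0.038]
eef_rot: [-3.139, -0.003, -2.895]
force: [-1.3, -0.2, 6.9]
grip_width: 0.0457
grip_force: 40.0
```

Emit:
carry_out --commands '[[1,[0,0,0],[0,0,0]],[1,[0,0,-40],[0,0,0]],[1,[0,0,-40],[0,0,0]],[1,[0,0,-30],[0,0,0]],[1,[0,0,0],[0,0,0]],[1,[0,0,0],[0,0,0]]]'

```text
time_s: 31.5
ee_pos: [0.4034, 0.184, 0.1466]
eef_rot: [-3.139, -0.005, -2.895]
force: [-0.2, 0.2, -0.6]
grip_width: 0.0456
grip_force: 40.0
```

```bash
python3 - <<'E'
from h import *
o=obs(); print(o['grip_force'])
plan([(C(-29,72,150),RCA(),1),(C(-29,72,45),RCA(),1,40)])
E
```

```text
t 31.5 p [0.4034 0.184  0.1466] r [-3.139 -0.005 -2.895] w 0.0456 q [ 0.35  0.13  1.88 -0.    1.14 -1.47]
39.998910427093506
[1,[-20,-33,-1],[0.0,0.0,0.0]],[1,[-20,-32,-1],[0.0,0.0,0.0]],[1,[-21,-33,-1],[0.0,0.0,0.0]],[1,[-20,-33,0],[0.0,0.0,0.0]],--
[1,[0,0,35],[0.0,0.0,0.0]],[1,[0,0,35],[0.0,0.0,0.0]],[1,[0,0,35],[0.0,0.0,0.0]],--
 end [0.5135 0.0764 0.0446]
```

Emit:
carry_out --commands '[[1,[-20,-33,-1],[0,0,0]],[1,[-20,-32,-1],[0,0,0]],[1,[-21,-33,-1],[0,0,0]],[1,[-20,-33,0],[0,0,0]],[1,[0,0,0],[0,0,0]],[1,[0,0,0],[0,0,0]],[1,[0,0,0],[0,0,0]]]'

```text
time_s: 32.38
ee_pos: [0.5137, 0.0776, 0.1503]
eef_rot: [-3.14, -0.004, -2.894]
force: [0.3, -1.0, -0.8]
grip_width: 0.0456
grip_force: 40.0
```

```bash
python3 - <<'E'
from h import *
snap('wrist'); places(['pocket','pot'],'wrist')
o=obs(); print(o['grip_force'],C(-29,72,150))
plan([(C(-29,72,45),RCA(),1,40)])
E
```

```text
wrist pocket [([0.553, -0.064, 0.005], 0.68), ([0.516, 0.075, 0.007], 0.58)]
wrist pot [([0.601, -0.044, 0.008], 0.95), ([0.59, 0.02, 0.01], 0.9), ([0.512, 0.074, 0.11], 0.88), ([0.533, 0.008, 0.006], 0.6)]
t 32.52 p [0.5141 0.0774 0.1507] r [-3.139e+00 -3.000e-03 -2.894e+00] w 0.0459 q [ 0.08  0.29  1.67 -0.    1.19 -1.74]
39.99884784221649 [0.51365106 0.07683286 0.15      ]
[1,[0,0,35],[0.0,0.0,0.0]],[1,[0,0,35],[0.0,0.0,0.0]],[1,[0,0,36],[0.0,0.0,0.0]],--
 end [0.5138 0.0771 0.0447]
```

Emit:
carry_out --commands '[[1,[0,0,35],[0,0,0]],[1,[0,0,35],[0,0,0]],[1,[0,0,30],[0,0,0]],[1,[0,0,5],[0,0,0]],[0.36,[0,0,0],[0,0,0]],[0.36,[0,0,0],[0,0,0]],[0.36,[0,0,0],[0,0,0]],[0.36,[0,0,-40],[0,0,0]],[0.36,[0,0,-40],[0,0,0]],[1,[0,0,-40],[0,0,0]]]'

```text
time_s: 33.78
ee_pos: [0.5143, 0.0769, 0.1675]
eef_rot: [-3.139, -0.002, -2.895]
force: [-0.0, 0.9, -0.1]
grip_width: 0.0531
grip_force: 0.0
```

Emit:
carry_out --commands '[[1,[40,0,-40],[0,0,0]],[1,[40,0,-40],[0,0,0]],[1,[0,0,0],[0,0,0]],[1,[0,0,0],[0,0,0]],[1,[0,0,0],[0,0,0]]]'

```text
time_s: 34.4
ee_pos: [0.4371, 0.0577, 0.2448]
eef_rot: [-3.14, -0.005, -2.895]
force: [0.6, -0.1, -0.1]
grip_width: 0.0033
grip_force: 0.0
```

```bash
python3 - <<'E'
from h import *
ims=[]
for cam in('scene','top','wrist'):
    c=snap(cam); ims.append(c['img']); places(['pot','fixative','tab_left','lid_hinge','hasp_hinge','hasp_end'],cam)
o=obs()
b=[(165,100,375,270),(310,20,500,230)]
x=[cv2.resize(ims[0][100:270,165:375],(400,324)),cv2.resize(ims[1][20:230,310:500],(400,442))]
m=np.zeros((600,800,3),np.uint8); m[:324,:400]=x[0]; m[:442,400:]=x[1]; m[330:600,:360]=cv2.resize(ims[2],(360,270)); cv2.imwrite('pics/packed.png',m)
E
```

```text
scene pot [([0.572, 0.092, 0.013], 0.93), ([0.512, 0.081, 0.005], 0.85), ([0.261, 0.378, 0.023], 0.69), ([0.605, -0.047, 0.004], 0.68), ([0.585, 0.023, 0.008], 0.58), ([0.561, 0.014, -0.001], 0.26)]
scene fixative [([0.529, 0.005, 0.005], 0.53), ([0.602, -0.05, 0.01], 0.16)]
scene tab_left [([0.572, 0.09, 0.008], 0.74), ([0.677, 0.11, 0.177], 0.56)]
scene lid_hinge [([0.628, 0.032, 0.039], 0.96)]
scene hasp_hinge [([0.737, 0.058, 0.135], 0.41)]
scene hasp_end [([0.786, 0.072, 0.077], 0.62)]
top pot [([0.586, 0.018, 0.003], 0.91), ([0.57, 0.09, 0.005], 0.87), ([0.515, 0.08, 0.003], 0.76), ([0.601, -0.051, 0.002], 0.57)]
top fixative [([0.63, 0.034, 0.034], 0.3)]
top tab_left [([0.677, 0.107, 0.178], 0.81), ([0.411, 0.346, 0.041], 0.39)]
top lid_hinge [([0.63, 0.035, 0.033], 0.78), ([0.785, 0.074, 0.076], 0.72), ([0.56, 0.013, -0.001], 0.62)]
top hasp_hinge [([0.74, 0.058, 0.142], 0.83)]
top hasp_end [([0.786, 0.077, 0.074], 0.78)]
wrist pot [([0.514, 0.074, -0.0], 0.79), ([0.607, -0.049, 0.009], 0.61), ([0.59, 0.02, 0.009], 0.56)]
wrist fixative [([0.53, 0.006, 0.006], 0.88)]
wrist tab_left [([0.514, 0.074, 0.002], 0.45)]
wrist lid_hinge []
wrist hasp_hinge []
wrist hasp_end []
t 35.45 p [0.437  0.0576 0.2459] r [-3.139e+00 -3.000e-03 -2.895e+00] w 0.0005 q [ 0.05  0.02  1.75 -0.    1.37 -1.77]
```

View pics/packed.png

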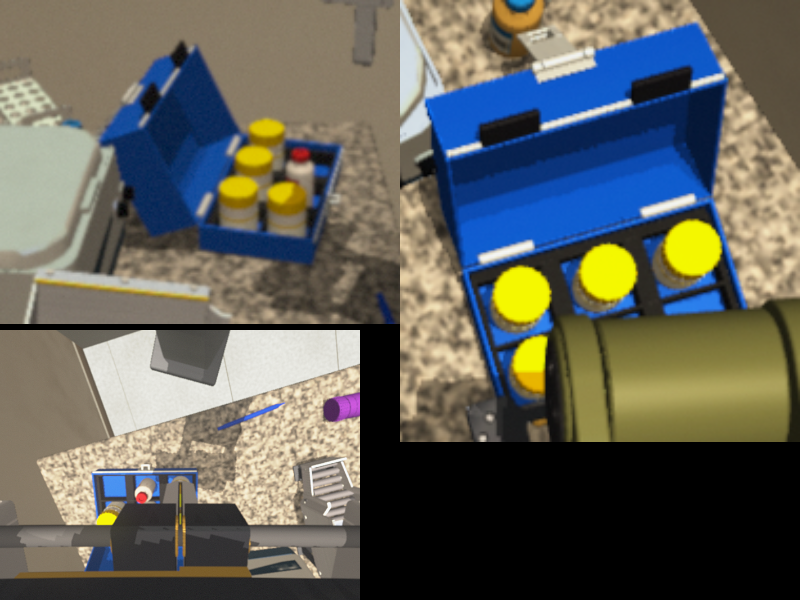

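All four pots and the bottle stand upright in pockets, with the front right one empty. The lid is open, tabs up. Next I pull the lid over by the left tab.

```bash
cat >> h.py <<'E'
def LP(th,r,n,y):
    return C(70-r*np.cos(th)+n*np.sin(th), y, 36+r*np.sin(th)+n*np.cos(th))
E
python3 - <<'E'
from h import *
G=1
print(LP(2,157,0,58),LP(2,145.6,20.2,58))
w=[(C(60,58,235),RCA(),G),(C(165,58,215),RCA(),G),(C(158,58,163),RCA(),G)]
for th in np.arange(2.0,.69,-.1):
    n=np.interp(th,[.7,1.57,2],[12,14,20]); w.append((LP(th,147,n,58),RCA(),G))
plan(w)
E
```

```text
[0.67636801 0.10376253 0.1787597 ] [0.68957157 0.10711989 0.15998754]
[1,[-42,-3,3],[0.0,0.0,0.0]],[1,[-42,-4,2],[0.0,0.0,0.0]],[1,[-42,-3,3],[0.0,0.0,0.0]],[1,[-42,-4,2],[0.0,0.0,0.0]],--
[1,[-35,0,7],[0.0,0.0,0.0]],[1,[-35,0,6],[0.0,0.0,0.0]],[1,[-35,0,7],[0.0,0.0,0.0]],--
[1,[3,0,26],[0.0,0.0,0.0]],[1,[4,1,26],[0.0,0.0,0.0]],--
[1,[8,0,2],[0.0,0.0,0.0]],--
[1,[15,-1,-8],[0.0,0.0,0.0]],--
[1,[15,0,-6],[0.0,0.0,0.0]],--
[1,[15,0,-4],[0.0,0.0,0.0]],--
[1,[16,0,-3],[0.0,0.0,0.0]],--
[1,[15,0,-1],[0.0,0.0,0.0]],--
[1,[15,0,0],[0.0,0.0,0.0]],--
[1,[15,0,2],[0.0,0.0,0.0]],--
[1,[15,0,4],[0.0,0.0,0.0]],--
[1,[14,0,5],[0.0,0.0,0.0]],--
[1,[13,0,6],[0.0,0.0,0.0]],--
[1,[13,0,8],[0.0,0.0,0.0]],--
[1,[12,0,9],[0.0,0.0,0.0]],--
[1,[11,0,10],[0.0,0.0,0.0]],--
 end [0.5119 0.0618 0.1397]
```

Emit:
carry_out --commands '[[1,[-42,-3,3],[0,0,0]],[1,[-42,-4,2],[0,0,0]],[1,[-42,-3,3],[0,0,0]],[1,[-42,-4,2],[0,0,0]],[1,[-35,0,7],[0,0,0]],[1,[-35,0,6],[0,0,0]],[1,[-35,0,7],[0,0,0]],[1,[0,0,0],[0,0,0]],[1,[0,0,0],[0,0,0]]]'

```text
time_s: 36.58
ee_pos: [0.7047, 0.1105, 0.2151]
eef_rot: [-3.139, -0.003, -2.895]
force: [-0.0, -0.5, -0.8]
grip_width: 0.0003
grip_force: 0.0
```

```bash
python3 - <<'E'
from h import *
c=snap('scene');im=c['img'][40:280,120:400].copy(); cv2.imwrite('pics/tab.png',cv2.resize(im,(700,600)))
o=obs(); print(C(165,58,215)); plan([(C(158,58,163),RCA(),1)])
E
```

```text
t 36.62 p [0.7047 0.1104 0.2158] r [-3.139e+00 -3.000e-03 -2.895e+00] w 0.0007 q [ 0.11  0.68  0.94 -0.    1.52 -1.71]
[0.70511807 0.111073   0.215     ]
[1,[3,0,26],[0.0,0.0,0.0]],[1,[3,1,27],[0.0,0.0,0.0]],--
 end [0.6985 0.1098 0.1628]
```

View pics/tab.png

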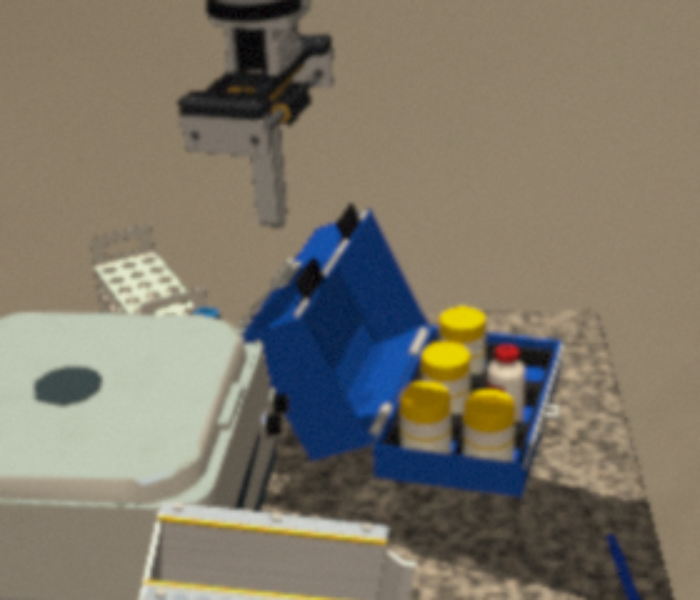

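The fingers, tip at (270,222), hang behind and above the left tab (308,278), clear of the lid. I lower them and pull the arc.

Emit:
carry_out --commands '[[1,[3,0,26],[0,0,0]],[1,[3,1,27],[0,0,0]],[1,[0,0,0],[0,0,0]]]'

```text
time_s: 37.0
ee_pos: [0.6977, 0.1097, 0.1614]
eef_rot: [-3.14, -0.006, -2.895]
force: [0.5, 1.2, 0.6]
grip_width: 0.0003
grip_force: 0.0
```

Emit:
carry_out --commands '[[1,[8,0,2],[0,0,0]],[1,[8,0,-4],[0,0,0]],[1,[7,0,-4],[0,0,0]],[1,[8,0,-3],[0,0,0]],[1,[7,0,-3],[0,0,0]],[1,[8,0,-2],[0,0,0]],[1,[7,0,-2],[0,0,0]],[1,[8,0,-2],[0,0,0]],[1,[8,0,-1],[0,0,0]]]'

```text
time_s: 38.12
ee_pos: [0.6315, 0.0931, 0.1814]
eef_rot: [-3.139, -0.003, -2.895]
force: [1.9, 0.4, -0.9]
grip_width: 0.0003
grip_force: 0.6
```

```bash
python3 - <<'E'
from h import *
o=obs(); p=o['ee_pos']; d=Rz(CY).T@(p-np.array([*CASE,0])); print('case xyz',d*1000,o['force'])
snap('scene'); places(['tab_left','hasp_end'],'scene'); snap('top'); places(['tab_left','hasp_hinge','hasp_end'],'top')
w=[]
for th in np.arange(1.5,.69,-.1):
    n=np.interp(th,[.7,1.57,2],[12,14,20]); w.append((LP(th,147,n,58),RCA(),1))
plan(w)
E
```

```text
t 38.12 p [0.6315 0.0931 0.1814] r [-3.139e+00 -3.000e-03 -2.895e+00] w 0.0003 q [ 0.09  0.52  1.27 -0.    1.35 -1.73]
case xyz [ 89.19065337  58.69411398 181.40809551] [ 1.91196553  0.38566506 -0.86747375]
scene tab_left [([0.618, 0.093, 0.193], 0.92)]
scene hasp_end [([0.762, 0.061, 0.135], 0.47), ([0.585, 0.025, 0.007], 0.32), ([0.571, 0.089, 0.006], 0.26)]
top tab_left []
top hasp_hinge []
top hasp_end []
[1,[17,-1,-2],[0.0,0.0,0.0]],--
[1,[14,0,0],[0.0,0.0,0.0]],--
[1,[15,0,2],[0.0,0.0,0.0]],--
[1,[15,0,4],[0.0,0.0,0.0]],--
[1,[14,0,5],[0.0,0.0,0.0]],--
[1,[14,0,6],[0.0,0.0,0.0]],--
[1,[12,0,8],[0.0,0.0,0.0]],--
[1,[12,0,9],[0.0,0.0,0.0]],--
[1,[11,0,10],[0.0,0.0,0.0]],--
 end [0.5121 0.0618 0.1397]
```

Emit:
carry_out --commands '[[1,[9,0,-1],[0,0,0]],[1,[8,-1,-1],[0,0,0]],[1,[7,0,0],[0,0,0]],[1,[7,0,0],[0,0,0]],[1,[8,0,1],[0,0,0]],[1,[7,0,1],[0,0,0]],[1,[8,0,2],[0,0,0]],[1,[7,0,2],[0,0,0]],[1,[7,0,2],[0,0,0]],[1,[7,0,3],[0,0,0]]]'

```text
time_s: 39.72
ee_pos: [0.5591, 0.0738, 0.1725]
eef_rot: [-3.139, -0.003, -2.895]
force: [0.3, 0.4, 0.2]
grip_width: 0.0002
grip_force: 0.2
```

Emit:
carry_out --commands '[[1,[7,0,3],[0,0,0]],[1,[7,0,3],[0,0,0]],[1,[6,0,4],[0,0,0]],[1,[6,0,4],[0,0,0]],[1,[6,0,4],[0,0,0]],[1,[6,0,5],[0,0,0]],[1,[0,0,0],[0,0,0]]]'

```text
time_s: 40.6
ee_pos: [0.522, 0.0644, 0.1493]
eef_rot: [-3.139, -0.004, -2.895]
force: [-2.1, -0.2, 0.6]
grip_width: 0.0004
grip_force: 0.7
```

```bash
python3 - <<'E'
from h import *
o=obs(); p=o['ee_pos']; d=Rz(CY).T@(p-np.array([*CASE,0])); print('case xyz',d*1000,o['force'])
c=snap('scene');im=c['img'][60:260,140:400].copy(); cv2.imwrite('pics/lid1.png',cv2.resize(im,(780,600)))
places(['tab_left','hasp_end','hasp_hinge'],'scene')
E
```

```text
t 40.6 p [0.522  0.0644 0.1493] r [-3.139 -0.004 -2.895] w 0.0004 q [ 0.05  0.3   1.65 -0.    1.19 -1.76]
case xyz [-23.9596723   57.91126272 149.31060809] [-2.08841303 -0.16887302  0.58872414]
scene tab_left [([0.494, 0.06, 0.134], 0.88)]
scene hasp_end [([0.631, 0.028, 0.202], 0.46)]
scene hasp_hinge [([0.528, 0.005, 0.006], 0.67), ([0.556, 0.01, 0.166], 0.46), ([0.573, 0.09, 0.008], 0.43)]
```

View pics/lid1.png

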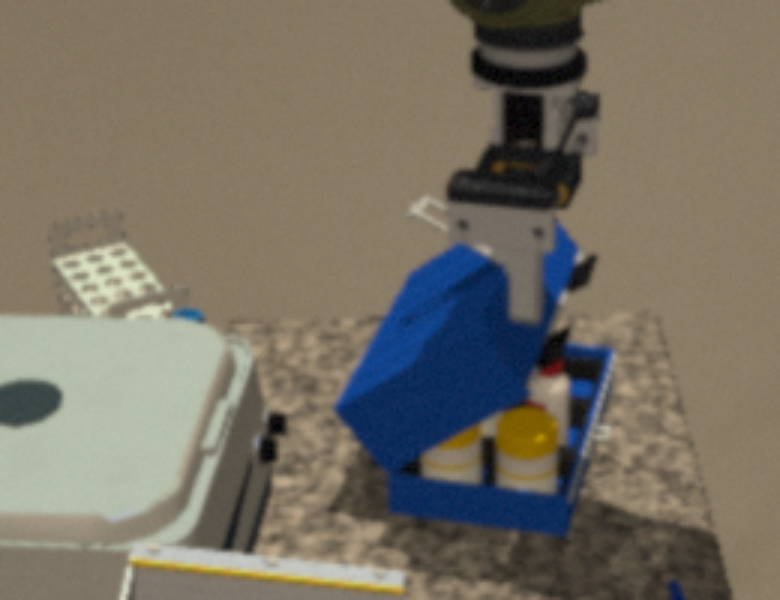

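The lid is at about 0.65 rad and sinking onto the case. I lift the fingers away and let it close.

Emit:
carry_out --commands '[[1,[0,0,-30],[0,0,0]],[1,[0,0,-30],[0,0,0]],[1,[0,0,-30],[0,0,0]],[1,[0,0,-20],[0,0,0]],[1,[0,0,0],[0,0,0]],[1,[0,0,0],[0,0,0]],[1,[0,0,0],[0,0,0]],[1,[0,0,0],[0,0,0]],[1,[0,0,0],[0,0,0]],[1,[0,0,0],[0,0,0]]]'

```text
time_s: 42.05
ee_pos: [0.5229, 0.0648, 0.2596]
eef_rot: [-3.139, -0.003, -2.895]
force: [-0.1, -0.1, -0.3]
grip_width: 0.0
grip_force: 0.0
```

Emit:
carry_out --commands '[[1,[0,0,0],[0,0,0]],[1,[0,0,0],[0,0,0]],[1,[0,0,0],[0,0,0]],[1,[0,0,0],[0,0,0]],[1,[0,0,0],[0,0,0]],[1,[0,0,0],[0,0,0]],[1,[0,0,0],[0,0,0]],[1,[0,0,0],[0,0,0]]]'

```text
time_s: 43.05
ee_pos: [0.5229, 0.0648, 0.2597]
eef_rot: [-3.139, -0.003, -2.895]
force: [0.4, -0.2, -0.9]
grip_width: 0.0004
grip_force: 0.0
```

```bash
cat >> h.py <<'E'
def HP(ph,r,n,y=0): return C(-69.5-r*np.sin(ph)-n*np.cos(ph), y, 96-r*np.cos(ph)+n*np.sin(ph))
E
python3 - <<'E'
from h import *
o=obs()
c=snap('scene');im=c['img'][60:260,140:400].copy(); cv2.imwrite('pics/lid2.png',cv2.resize(im,(780,600)))
places(['tab_left','hasp_end','hasp_hinge'],'scene')
print('tab shut',C(-87,58,36),'hasp hinge',HP(0,0,0)); 
for ph in(3.3,3.6,3.9,4.2): print(ph,HP(ph,80,0))
E
```

```text
t 43.05 p [0.5229 0.0648 0.2597] r [-3.139e+00 -3.000e-03 -2.895e+00] w 0.0004 q [ 0.06  0.21  1.5  -0.    1.43 -1.76]
scene tab_left [([0.462, 0.05, 0.042], 0.62)]
scene hasp_end [([0.532, 0.003, 0.166], 0.49)]
scene hasp_hinge [([0.494, -0.006, 0.094], 0.67)]
tab shut [0.46088991 0.0489714  0.036     ] hasp hinge [ 0.49214343 -0.00292723  0.096     ]
3.3 [5.04373883e-01 1.82696674e-04 1.74998382e-01]
3.6 [0.52645325 0.00579697 0.16774067]
3.9 [0.54546783 0.01063194 0.15407458]
4.2 [0.55971909 0.01425571 0.13522087]
```

View pics/lid2.png

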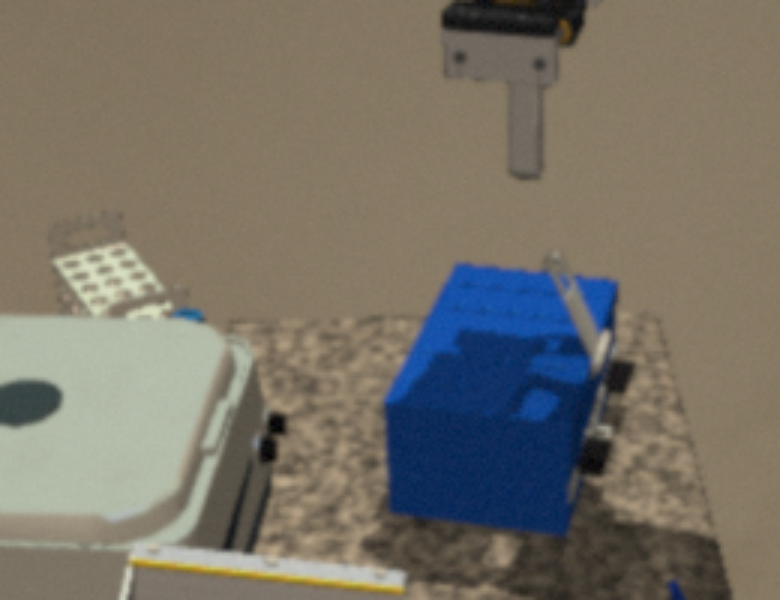

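The lid is shut, with the tab at z≈0.04, and the hasp leans back (end at (555,262), φ≈3.6). I bring the closed fingers behind it and swing it over.

```bash
python3 - <<'E'
from h import *
w=[(C(5,0,220),RCA(),1),(C(2,0,128),RCA(),1,46),(C(-58,0,144),RCA(),1,11)]
for ph in np.arange(3.0,-.01,-.2): w.append((HP(ph,48,1.5+8*abs(np.cos(ph))),RCA(),1))
plan(w)
E
```

```text
[1,[-14,-29,20],[0.0,0.0,0.0]],[1,[-14,-29,20],[0.0,0.0,0.0]],--
[1,[1,0,46],[0.0,0.0,0.0]],[1,[1,0,46],[0.0,0.0,0.0]],--
[1,[10,0,-3],[0.0,0.0,0.0]],[1,[10,0,-2],[0.0,0.0,0.0]],[1,[10,0,-3],[0.0,0.0,0.0]],[1,[10,0,-3],[0.0,0.0,0.0]],[1,[10,0,-2],[0.0,0.0,0.0]],[1,[10,0,-3],[0.0,0.0,0.0]],--
[1,[9,0,-1],[0.0,0.0,0.0]],--
[1,[11,0,1],[0.0,0.0,0.0]],--
[1,[10,0,3],[0.0,0.0,0.0]],--
[1,[9,0,5],[0.0,0.0,0.0]],--
[1,[8,0,7],[0.0,0.0,0.0]],--
[1,[7,0,9],[0.0,0.0,0.0]],--
[1,[4,0,10],[0.0,0.0,0.0]],--
[1,[2,0,11],[0.0,0.0,0.0]],--
[1,[0,0,8],[0.0,0.0,0.0]],--
[1,[-2,0,8],[0.0,0.0,0.0]],--
[1,[-3,0,8],[0.0,0.0,0.0]],--
[1,[-4,0,7],[0.0,0.0,0.0]],--
[1,[-5,0,7],[0.0,0.0,0.0]],--
[1,[-7,0,6],[0.0,0.0,0.0]],--
[1,[-9,0,4],[0.0,0.0,0.0]],--
[1,[-9,0,3],[0.0,0.0,0.0]],--
 end [ 0.4832 -0.0055  0.048 ]
```

Emit:
carry_out --commands '[[1,[-14,-29,20],[0,0,0]],[1,[-14,-29,20],[0,0,0]],[1,[0,0,0],[0,0,0]],[1,[1,0,46],[0,0,0]],[1,[1,0,46],[0,0,0]],[1,[0,0,0],[0,0,0]],[1,[10,0,-3],[0,0,0]],[1,[10,0,-2],[0,0,0]],[1,[10,0,-3],[0,0,0]],[1,[10,0,-3],[0,0,0]]]'

```text
time_s: 44.5
ee_pos: [0.5227, 0.0046, 0.1398]
eef_rot: [-3.139, -0.002, -2.895]
force: [1.1, 0.3, 0.7]
grip_width: 0.0005
grip_force: 0.2
```

Emit:
carry_out --commands '[[1,[10,0,-2],[0,0,0]],[1,[10,0,-3],[0,0,0]],[1,[9,0,-1],[0,0,0]],[1,[11,0,1],[0,0,0]],[1,[10,0,3],[0,0,0]],[1,[9,0,5],[0,0,0]],[1,[8,0,7],[0,0,0]],[1,[7,0,9],[0,0,0]]]'

```text
time_s: 45.5
ee_pos: [0.4509, -0.0134, 0.1195]
eef_rot: [-3.139, -0.003, -2.895]
force: [-0.3, 0.2, -0.2]
grip_width: 0.0005
grip_force: 0.1
```

```bash
python3 - <<'E'
from h import *
o=obs(); d=Rz(CY).T@(o['ee_pos']-np.array([*CASE,0])); print('case',d*1000,o['force'])
snap('scene'); places(['hasp_end','tab_left'],'scene')
for ph in(2.2,2,1.8,1.6,1.4): print(ph,HP(ph,80,0))
w=[]
for ph in np.arange(1.6,-.01,-.2): w.append((HP(ph,48,1.5+8*abs(np.cos(ph))),RCA(),1))
plan(w)
E
```

```text
t 45.5 p [ 0.4509 -0.0134  0.1195] r [-3.139e+00 -3.000e-03 -2.895e+00] w 0.0005 q [-0.11  0.18  1.89 -0.    1.08 -1.92]
case [-1.12097171e+02  8.11414836e-03  1.19523596e+02] [-0.25600337  0.22776987 -0.16122788]
scene hasp_end [([0.424, -0.024, 0.126], 0.57), ([0.494, -0.007, 0.093], 0.56)]
scene tab_left [([0.458, 0.051, 0.044], 0.55)]
2.2 [ 0.42945848 -0.01886657  0.14308009]
2 [ 0.4216431  -0.02085384  0.12929175]
1.8 [ 0.41663834 -0.02212643  0.11417617]
1.6 [ 0.41464374 -0.02263361  0.09833596]
1.4 [ 0.4157388  -0.02235517  0.08240263]
[1,[5,0,21],[0.0,0.0,0.0]],--
[1,[0,0,8],[0.0,0.0,0.0]],--
[1,[-1,0,8],[0.0,0.0,0.0]],--
[1,[-3,0,8],[0.0,0.0,0.0]],--
[1,[-4,0,7],[0.0,0.0,0.0]],--
[1,[-6,0,7],[0.0,0.0,0.0]],--
[1,[-7,0,5],[0.0,0.0,0.0]],--
[1,[-8,0,5],[0.0,0.0,0.0]],--
[1,[-9,0,3],[0.0,0.0,0.0]],--
 end [ 0.4827 -0.0055  0.0475]
```

Hasp at about 1.9 rad, following the fingers; I continue the arc down and press.

Emit:
carry_out --commands '[[1,[4,0,11],[0,0,0]],[1,[2,0,10],[0,0,0]],[1,[0,0,8],[0,0,0]],[1,[-1,0,8],[0,0,0]],[1,[-3,0,8],[0,0,0]],[1,[-4,0,7],[0,0,0]],[1,[-6,0,7],[0,0,0]],[1,[-7,0,5],[0,0,0]],[1,[-8,0,5],[0,0,0]]]'

```text
time_s: 46.78
ee_pos: [0.474, -0.0078, 0.0507]
eef_rot: [-3.139, -0.003, -2.895]
force: [-0.6, -0.6, 1.0]
grip_width: 0.0003
grip_force: 0.2
```

Emit:
carry_out --commands '[[1,[-4,0,2],[0,0,0]],[1,[-3,0,0],[0,0,0]],[1,[-2,0,0],[0,0,0]],[1,[0,0,0],[0,0,0]]]'

```text
time_s: 47.28
ee_pos: [0.4789, -0.0064, 0.0485]
eef_rot: [-3.14, -0.012, -2.895]
force: [-25.9, -9.1, 13.3]
grip_width: 0.0003
grip_force: 13.7
```

```bash
python3 - <<'E'
from h import *
o=obs(); d=Rz(CY).T@(o['ee_pos']-np.array([*CASE,0])); print('case',d*1000,o['force'])
snap('scene'); places(['hasp_end','hasp_hinge','tab_left'],'scene'); snap('top'); places(['hasp_end'],'top')
for ph in(.4,.2,0.1,0): print(ph,HP(ph,80,0))
E
```

```text
t 47.27 p [ 0.4789 -0.0064  0.0485] r [-3.14  -0.012 -2.895] w 0.0003 q [-0.09  0.35  1.86 -0.01  0.94 -1.9 ]
case [-8.31664207e+01 -6.68460542e-02  4.84515300e+01] [-25.92048672  -9.07784346  13.31752839]
scene hasp_end [([0.495, -0.009, 0.014], 0.38)]
scene hasp_hinge [([0.491, -0.004, 0.094], 0.47)]
scene tab_left [([0.46, 0.052, 0.042], 0.77)]
top hasp_end [([0.41, 0.348, 0.003], 0.16)]
0.4 [ 0.46195075 -0.01060453  0.02231512]
0.2 [ 0.47674005 -0.00684395  0.01759467]
0.1 [ 0.48440307 -0.00489542  0.01639967]
0 [ 0.49214343 -0.00292723  0.016     ]
```

The press met firm resistance at 26 N, with the hasp end seen at z≈0.014. I back off and inspect.

Emit:
carry_out --commands '[[1,[20,0,0],[0,0,0]],[1,[40,0,-10],[0,0,0]],[1,[40,0,-40],[0,0,0]],[1,[0,60,-40],[0,0,0]],[1,[0,60,-40],[0,0,0]],[1,[0,60,0],[0,0,0]],[1,[0,0,0],[0,0,0]]]'

```text
time_s: 48.45
ee_pos: [0.3446, 0.1323, 0.1689]
eef_rot: [-3.14, -0.002, -2.889]
force: [0.5, -0.1, -0.8]
grip_width: 0.0005
grip_force: 0.0
```

```bash
python3 - <<'E'
from h import *
o=obs(); ims=[]
for cam in('scene','top'):
    c=snap(cam); places(['hasp_end','hasp_hinge','tab_left'],cam)
    q=[proj(c,HP(ph,80,0)).round(1).tolist() for ph in(0,.1,.2,.4)]; print(q)
    x,y=np.array(q[0][0]).astype(int); x=min(max(x,50),590); y=max(50,y)
    ims.append(cv2.resize(c['img'][y-50:y+35,x-50:x+50],(400,340),interpolation=cv2.INTER_CUBIC)); print((x-50,y-50))
cv2.imwrite('pics/hasp.png',np.hstack(ims))
E
```

```text
t 48.45 p [0.3446 0.1323 0.1689] r [-3.140e+00 -2.000e-03 -2.889e+00] w 0.0005 q [ 0.27 -0.08  2.03 -0.    1.19 -1.55]
scene hasp_end [([0.494, -0.004, 0.015], 0.57)]
scene hasp_hinge [([0.495, -0.004, 0.093], 0.42)]
scene tab_left [([0.461, 0.046, 0.04], 0.78)]
[[[338.7, 205.8]], [[342.0, 206.1]], [[345.4, 206.1]], [[351.9, 205.3]]]
(np.int64(288), np.int64(155))
top hasp_end [([0.489, -0.003, 0.017], 0.57)]
top hasp_hinge [([0.497, -0.005, 0.101], 0.6)]
top tab_left [([0.458, 0.05, 0.041], 0.83)]
[[[419.6, 208.5]], [[420.9, 212.8]], [[422.3, 217.0]], [[425.2, 225.1]]]
(np.int64(369), np.int64(158))
```

View pics/hasp.png

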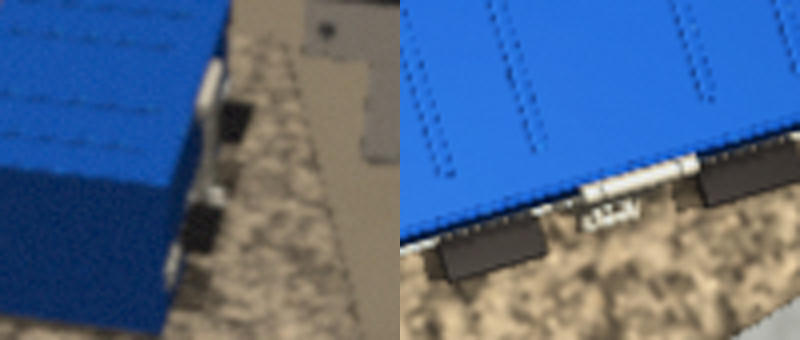

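The hasp hangs close to the case front, and its lip shows at top-image (422,212) and scene (342,204). Both fit φ≈0–0.08 rad with an outward-curled lip. To be sure, I get a close side view with the wrist camera.

```bash
python3 - <<'E'
from h import *
c=snap('wrist'); o=obs()
Rw=cv2.Rodrigues(np.array(c['rvec'],float))[0]; cc=-Rw.T@np.array(c['tvec']).ravel()
Rt=R.from_euler('xyz',o['eef_rot']).as_matrix()
print('cam in tool mm',(Rt.T@(cc-o['ee_pos'])*1000).round(), 'view dir tool',(Rt.T@Rw.T@[0,0,1]).round(3),'K',c['camera_matrix'][0][0])
# yaw so that the camera looks along case +y or -y: tool x (+view comp) = +-case y
ct=Rt.T@(cc-o['ee_pos'])
for s in(1,-1):
    Rn=Rz(CY+s*np.pi/2)@F@np.eye(3)
    for p in [C(-85,-s*(-40),130),C(-85,0,170)]:
        cam=p+Rn@ct; vd=Rn@Rt.T@Rw.T@np.array([0,0,1.]); d=HP(0,60,0)-cam; print(s,'tcp',p.round(3),'cam',cam.round(3),'view',vd.round(2),'ang',np.degrees(np.arccos(d@vd/np.linalg.norm(d))).round(),'dist',np.linalg.norm(d).round(3),'elev',np.degrees(np.arcsin(-d[2]/np.linalg.norm(d))).round())
E
```

```text
t 48.9 p [0.3457 0.1286 0.1682] r [-3.139 -0.004 -2.897] w 0.0002 q [ 0.26 -0.07  2.03 -0.    1.19 -1.56]
cam in tool mm [  70.   -1. -179.] view dir tool [-0.238  0.     0.971] K 351.91393787471685
1 tcp [0.467 0.032 0.13 ] cam [ 0.486 -0.035  0.309] view [-0.06  0.23 -0.97] ang 8.0 dist 0.275 elev 83.0
1 tcp [ 0.477 -0.007  0.17 ] cam [ 0.495 -0.074  0.349] view [-0.06  0.23 -0.97] ang 3.0 dist 0.321 elev 77.0
-1 tcp [ 0.487 -0.046  0.13 ] cam [0.469 0.022 0.309] view [ 0.06 -0.23 -0.97] ang 8.0 dist 0.275 elev 83.0
-1 tcp [ 0.477 -0.007  0.17 ] cam [0.459 0.061 0.349] view [ 0.06 -0.23 -0.97] ang 3.0 dist 0.321 elev 77.0
```

```bash
python3 - <<'E'
from h import *
plan([(C(-100,60,190),RCA(),1),(C(-30,0,160),RCA(),1)])
E
```

```text
[1,[-26,-34,-7],[0.0,0.0,0.0]],[1,[-27,-35,-8],[0.0,0.0,0.0]],[1,[-26,-34,-7],[0.0,0.0,0.0]],--
[1,[-35,-30,15],[0.0,0.0,0.0]],[1,[-36,-30,15],[0.0,0.0,0.0]],--
 end [0.5307 0.0068 0.16  ]
```

Emit:
carry_out --commands '[[1,[-26,-34,-7],[0,0,0]],[1,[-27,-35,-8],[0,0,0]],[1,[-26,-34,-7],[0,0,0]],[1,[-35,-30,15],[0,0,0]],[1,[-36,-30,15],[0,0,0]],[1,[0,0,0],[0,0,0]],[1,[0,0,0],[0,0,0]]]'

```text
time_s: 49.78
ee_pos: [0.5303, 0.0077, 0.1601]
eef_rot: [-3.14, -0.004, -2.896]
force: [-0.5, -0.0, -0.3]
grip_width: 0.0006
grip_force: 0.0
```

```bash
python3 - <<'E'
from h import *
o=obs(); c=snap('wrist','w9.png'); places(['hasp_end','hasp_hinge','tab_left'],'wrist')
im=c['img']; q0=proj(c,HP(0,80,0))[0]; x0,y0=int(q0[0])-80,int(q0[1])-60; k=5
cr=cv2.resize(im[y0:y0+120,x0:x0+160],None,fx=k,fy=k,interpolation=cv2.INTER_CUBIC)
def L(Ps,col):
    q=((proj(c,Ps)-[x0,y0]+.5)*k).astype(int); cv2.polylines(cr,[q.reshape(-1,1,2)],False,col,1,cv2.LINE_AA)
for ph,col in((0,(0,255,0)),(.1,(0,255,255)),(.2,(0,0,255))): L([HP(ph,80,1.5,-30),HP(ph,80,1.5,-18)],col);L([HP(ph,80,1.5,18),HP(ph,80,1.5,30)],col)
L([C(-66,-109,36),C(-66,109,36)],(255,0,255)); L([C(-66,-109,0),C(-66,109,0)],(255,255,0))
L([C(-87,58-23,36),C(-87,58+23,36)],(255,255,255)); L([HP(0,0,0,-20),HP(0,0,0,20)],(0,128,255))
cv2.imwrite('pics/haspw.png',cr)
E
```

```text
t 49.77 p [0.5303 0.0077 0.1601] r [-3.14  -0.004 -2.896] w 0.0006 q [-0.05  0.3   1.63 -0.    1.21 -1.87]
wrist hasp_end [([0.493, -0.007, 0.014], 0.6)]
wrist hasp_hinge [([0.488, -0.003, 0.093], 0.68)]
wrist tab_left [([0.458, 0.047, 0.038], 0.71)]
```

View pics/haspw.png

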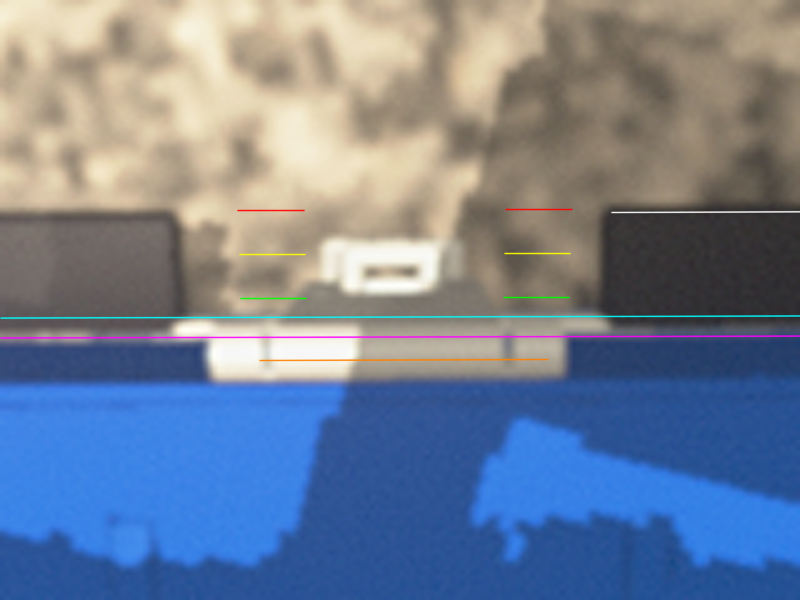

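The wrist view at 5× shows the plate hanging down the case front with the staple loop (390,265) coming through it and the lip curled outward. I read φ≈0.03–0.05. The vertical finger was probably stopped by the hinge knuckle, so I press once more with the tip tilted inward for margin.

```bash
python3 - <<'E'
from h import *
RT=Rz(CY)@R.from_euler('y',-.2).as_matrix()@F
plan([(C(-130,0,160),RT,1),(C(-130,0,48),RT,1),(C(-92,0,48),RT,1),(C(-80,0,48),RT,1,4)])
E
```

```text
[1,[50,-1,1],[0.0,-0.1,0.0]],[1,[50,-1,-5],[0.0,-0.1,0.0]],--
[1,[7,0,37],[0.0,0.0,0.0]],[1,[8,1,36],[0.0,0.0,0.0]],[1,[7,0,37],[0.0,0.0,0.0]],--
[1,[-37,0,7],[0.0,0.0,0.0]],--
[1,[-3,0,1],[0.0,0.0,0.0]],[1,[-3,0,0],[0.0,0.0,0.0]],[1,[-3,0,1],[0.0,0.0,0.0]],[1,[-3,0,1],[0.0,0.0,0.0]],--
 end [ 0.4821 -0.0054  0.0479]
```

Emit:
carry_out --commands '[[1,[50,-1,1],[0,-0.1,0]],[1,[50,-1,-5],[0,-0.1,0]],[1,[0,0,0],[0,0,0]],[1,[7,0,37],[0,0,0]],[1,[8,1,36],[0,0,0]],[1,[7,0,37],[0,0,0]],[1,[-18,0,4],[0,0,0]],[1,[-19,0,3],[0,0,0]],[1,[0,0,0],[0,0,0]]]'

```text
time_s: 51.1
ee_pos: [0.4716, -0.0083, 0.048]
eef_rot: [-3.139, 0.198, -2.893]
force: [-0.2, 0.3, -0.8]
grip_width: 0.0006
grip_force: 0.0
```

Emit:
carry_out --commands '[[1,[-3,0,1],[0,0,0]],[1,[-3,0,0],[0,0,0]],[1,[-3,0,1],[0,0,0]],[1,[-3,0,1],[0,0,0]],[1,[0,0,0],[0,0,0]]]'

```text
time_s: 51.72
ee_pos: [0.4806, -0.0059, 0.0466]
eef_rot: [-3.14, 0.192, -2.894]
force: [-15.1, -5.1, 10.8]
grip_width: 0.0006
grip_force: 7.9
```

Emit:
carry_out --commands '[[1,[-2,0,0],[0,0,0]],[1,[0,0,0],[0,0,0]]]'

```text
time_s: 51.98
ee_pos: [0.4811, -0.0057, 0.0465]
eef_rot: [-3.141, 0.189, -2.894]
force: [-25.4, -9.7, 15.3]
grip_width: 0.0003
grip_force: 13.4
```

```bash
python3 - <<'E'
from h import *
o=obs(); d=Rz(CY).T@(o['ee_pos']-np.array([*CASE,0])); print('case',d*1000,o['force'])
E
```

```text
t 51.98 p [ 0.4811 -0.0057  0.0465] r [-3.141  0.189 -2.894] w 0.0003 q [-0.13  0.27  2.    0.11  0.7  -2.02]
case [-8.09165251e+01  5.41288922e-02  4.64931187e+01] [-25.4002328   -9.66468709  15.32387554]
```

The tip went about 2 mm deeper and hit a hard stop, consistent with the hasp flat. I retreat and check the end state.

Emit:
carry_out --commands '[[1,[20,0,-4],[0,0,0]],[1,[40,0,-8],[0,0,0]],[1,[40,0,-30],[0,0,0]],[1,[0,0,-40],[0,0,0]],[1,[0,0,-40],[0,0,0]],[1,[0,0,0],[0,0,0]],[1,[0,0,0],[0,0,0]],[1,[0,0,0],[0,0,0]]]'

```text
time_s: 52.98
ee_pos: [0.3655, -0.0346, 0.1464]
eef_rot: [-3.14, 0.195, -2.895]
force: [0.6, -0.9, -0.6]
grip_width: 0.0003
grip_force: 0.0
```

```bash
python3 - <<'E'
from h import *
o=obs(); print(o['force'],HP(0,80,0),C(-87,58,39))
for cam in('scene','top'): snap(cam); places(['hasp_end','hasp_hinge','tab_left'],cam)
E
```

```text
t 52.98 p [ 0.3655 -0.0346  0.1464] r [-3.14   0.195 -2.895] w 0.0003 q [-0.26 -0.17  2.18  0.11  0.96 -2.14]
[ 0.57096308 -0.9317356  -0.56691718] [ 0.49214343 -0.00292723  0.016     ] [0.46088991 0.0489714  0.039     ]
scene hasp_end [([0.493, -0.008, 0.013], 0.58), ([0.515, 0.076, 0.004], 0.4)]
scene hasp_hinge [([0.493, -0.007, 0.093], 0.55)]
scene tab_left [([0.459, 0.049, 0.04], 0.79), ([0.497, -0.009, 0.093], 0.42)]
top hasp_end [([0.49, 0.0, 0.017], 0.71)]
top hasp_hinge [([0.492, -0.005, 0.016], 0.67), ([0.495, -0.006, 0.101], 0.52)]
top tab_left [([0.46, 0.048, 0.042], 0.68)]
```

Hasp end, hasp hinge and tab all lie at their shut positions. I hand in.

```bash
python3 -c "
from station import ctrl
print(ctrl.hand_in())"
```

```text
the job is handed in; nothing more can be done
None
```

I handed the job in at about 53 s: all four pots and the red-capped bottle are upright in pockets, the lid is shut, and the hasp is pressed flat on its catch (angle estimated from camera and contact). The judge's verdict was not returned.

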